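# Pin two paper rolls on their stand

### The arm

A 6-joint arm with a two-finger parallel gripper is mounted at the origin on the work surface. World frame = base frame: x ahead of the robot, y to its left, z up, the work surface at z = 0. Lengths are in mm, angles in rad, forces in N, time in s.
With the tool pointing down it reaches from about 375 to 825 mm from the base axis. Payload 5.5 kg.
Tool frame: the origin (TCP) lies between the finger pads; the fingertips stand r.tip_reach ahead of it and the grasp point (between the pads) lies 11 mm behind it (r.tip_reach is the distance from the TCP to the fingertips, in mm); z points along the fingers, y is the direction in which the jaws open and shut (so a half turn about z gives the same grasp; the last joint's range is limited). The gripper opens to 85 mm and grips with 20 to 120 N. Pads are 22 mm wide; open, the fingers measure 114 mm over their backs; the gripper's body (76 mm by 85 mm) begins 54 mm behind the grasp point. The pads swing forward as they close: fully open they stand 13 mm farther back than shut.
Start: joints at [-1.344, 0.314, -0.047, 1.21, 0, 1.571], TCP at [134.913, -584.631, 239.299] pointing down, gripper open.
Joint ranges: [-2.67, 2.67], [-0.69, 1.73], [-1.03, 1.25], [-2.08, 2.16], [-1.42, 1.45], [-3.14, 3.14]. Speed limits (rad/s): [2.39, 2.39, 3.01, 3.14, 3.14, 3.14].

### API

Orientations are given as a unit quaternion [x, y, z, w].
In Python, from workcell import r gives the robot as it stands.
- The arm moves only by the tool send_rows, never from a script. Its argument "moves" is a list of rows, each an object of numbers: "x", "y", "z": the shift along the tool's x, y, z as a fraction of full scale; "twist": the turn about the tool's z as a fraction of full scale; "grip": the gripper command: -1 is fully open, 1 is shut, values between are in proportion. In form: [{"x": .., "y": .., "z": .., "twist": .., "grip": ..}, ...]. A call has 1 to 8 rows; each row is the pose to reach, as a shift and turn from the pose commanded when the call began, along the tool's axes at that moment; what a row does not reach only later rows make up. Full scale, the value 1, is 50 cm for a shift and 30 degrees for a turn. A row lasts 1/10 s, in which the tool goes at most 50 mm and 8.59 degrees, less where a joint would pass 70% of its speed; a pose out of reach is approached as far as the arm can. A call with a number of a shift or a turn outside -1 to 1 is refused whole. A call with a gripper value outside its range is refused whole. The fingers move at their own pace and stop on an object; the grip force is fixed at half the most. Time passes only in rows, so rows that repeat a pose let the fingers close. It gives the time, the measured TCP pose, the force and the opening at its end, in the units of the state.
- r.observe(): the state, without advancing time (a new reading comes with each control period).
- r.camera(name): name is "scene" or "top"; returns a dict with "color" (480x640x3 uint8, red, green, blue), "range_z" (480x640 float32, mm along the optical axis (not along the pixel's ray), 0 where there is no reading), "intrinsics" (3x3 intrinsics, pixels), "rvec" (rotation vector, rad) and "tvec" (3), from world to camera coordinates, as OpenCV has them. Camera axes: x right, y down, z forward; pixel columns grow to the right and rows downward; lengths in mm; the calibration is good to about 2 mm. A picture is of the moment at which its call begins.
- r.sign_off(): hands the job in, once; it reports no verdict.
The state is a dict: "t": time; "qpos": joint angles; "dq": joint speeds; "joint_torque": joint torques, N m; "tool_pos": TCP position; "eef_rot": TCP orientation; "force": force on the tool from outside, world axes, zero at the start; "moment": the same for the moment, N m; "opening": finger opening in mm.
Only numpy, scipy, OpenCV 4.12 (cv2) and the standard library are available. Lean on these libraries where they do the work, as an engineer would, in place of code of your own. Each camera call takes 0.05 s, during which the arm holds its last target.

### The job

Take the longer of the two spindles out of the wooden block and thread it straight down through the cores of both stacked paper rolls and fully home into the socket of the stand, then let go. The rolls are stacked carelessly, so feel for each hole gently, shifting the rolls with the spindle itself; never press down hard, as the cardboard cores crush. Leave everything else where it is.

Things in the scene. Friction and masses are not known exactly. Their poses are not given: they have to be found in the camera images.
- spindle: The long spindle, about 130 g: steel rod 12 mm in diameter, 120 mm long, its foot bevelled by about 1.5 mm, under a square grey knob 24 x 24 mm, 34 mm tall. Origin at the centre of the rod's foot; z runs up to the knob, x and y are square to the knob's faces. It starts upright in either hole of the wooden block, its foot 5 mm above the table.
- spindle_knob (a point): Centre of the long spindle's knob, 137 mm above the rod's foot: the place to grip.
- block: Wooden block, fixed, 50 x 150 x 45 mm (x, y, z), origin at the centre of its underside. It has two upright holes 13.5 mm wide and 40 mm deep, at y = -45 and +45 mm: one holds the long spindle, the other the short one. To pull a spindle clear raise it by more than 40 mm.
- stand: Square grey stand, fixed, 114 x 114 mm, origin at the centre of its underside; its floor is 30 mm above the table, with a rim 10 mm high, 96 mm across inside. Two equal rolls are stacked on the floor. The lower one is not measured: its top is 70 mm above the table and its core is 5 to 8 mm off the socket's axis in any direction, so that it covers the socket.
- socket (a point): Centre of the socket's mouth in the middle of the stand's floor, 30 mm above the table. The socket is an upright hole 14 mm wide and 25 mm deep, its bottom 5 mm above the table. With the spindle home its foot is on that bottom and the knob's underside is 15 mm above the upper roll.
- roll_upper: The upper paper roll, 80 mm in diameter, 40 mm tall, about 150 g, loose, with an open core 16 mm wide; its top 110 mm above the table. Origin at the centre of its underside, z up. Its core is 6 to 10 mm off that of the lower roll. Both rolls slide under a sideways push of 1 to 4 N: a rod in the core drags them. The card crushes if rolls and stand are pressed with over 20 N.
- short_spindle: The short spindle, to be left in the block: same knob and rod, but the rod is only 85 mm long. Origin at the centre of the rod's foot.
- spare_roll: A third equal paper roll standing on the table by itself, to be left alone. Origin at the centre of its underside.
- jar: Small jar with a blue cap, 56 mm in diameter and 75 mm tall, to be left alone. Origin at the centre of its underside.
- magnifier: Magnifying glass with a grey rim and a brown handle lying on the table, rim 84 mm in diameter, handle 98 mm along its -x, 12 mm thick, to be left alone. Origin under the lens centre.
- cup_a: Clear plastic cup 100 mm tall on the blue tray beyond the work, to be left alone. Origin at the centre of its underside.
- cup_b: A second cup like it on the tray, to be left alone.
- spindle_tip (a point): Centre of the long spindle's foot (the same point as its origin).
Things that resemble listed ones, but are neither listed nor needed, are in the scene too. Leave any blue or red look-alike of the stand alone. What is shaped like the spindle but black is not meant.

How it is judged:
By the outcome, as a careful person would: the job done as asked, in the order asked, and still so for the second after the job is handed in, with the robot touching nothing.
It also fails if it takes over 58 s, if anything falls off the work surface, if the arm or the gripper's body presses on something with over 40 N, if the wrist force passes 120 N, or if a joint passes its speed limit or range.

## Working session

There is one attempt and no reset: what is moved stays moved. The work goes in short steps, Python scripts to look and compute and a tool call to move; the robot and the scene stay as the last step left them, time stands still between calls to the robot, and variables do not carry over. Pictures are saved under pics/ and viewed, and the job is handed in when it is done.

Besides the shell and the picture viewer there is one more tool, called after ">>>" by a JSON object that holds its "api" and its "payload", one argument or row to a line. send_rows: Moves the arm, as the interface text tells. Its arguments: {"type":"object","properties":{"moves":{"type":"array","items":{"type":"object","properties":{"x":{"type":"number"},"y":{"type":"number"},"z":{"type":"number"},"twist":{"type":"number"},"grip":{"type":"number"}}}}},"required":["moves"]}

```bash
ls; mkdir -p pics
python3 - <<'E'
from workcell import r
import cv2, numpy as np
s=r.observe(); print({k:np.round(v,3).tolist() for k,v in s.items()}, r.tip_reach)
for n in ("scene","top"):
    c=r.camera(n); cv2.imwrite(f"pics/{n}0.png",c["color"][:,:,::-1]); np.savez(f"{n}0.npz",**c)
    R,_=cv2.Rodrigues(np.array(c["rvec"])); print(n,c["intrinsics"],(-R.T@np.array(c["tvec"]).ravel()).round(1),R.round(2).tolist())
E
```

```text
pics
{'t': 0.0, 'qpos': [-1.344, 0.314, -0.048, 1.21, -0.0, 1.571], 'dq': [0.001, -0.001, 0.0, -0.001, -0.003, -0.0], 'joint_torque': [0.002, -53.96, 33.974, 0.019, 0.0, -0.0], 'tool_pos': [134.773, -584.107, 238.451], 'eef_rot': [0.994, 0.113, -0.0, -0.001], 'force': [0.688, 0.984, -0.16], 'moment': [0.074, -0.028, 0.001], 'opening': 85.427} 8.0
scene [[460.32771682   0.         320.24911991]
 [  0.         460.32771682 242.16814766]
 [  0.           0.           1.        ]] [1086.2 -434.   893.3] [[0.63, 0.77, 0.01], [0.6, -0.48, -0.64], [-0.49, 0.41, -0.77]]
top [[455.44187847   0.         315.87778723]
 [  0.         455.44187847 242.87672475]
 [  0.           0.           1.        ]] [ 321.8   17.3 1292.9] [[0.01, -1.0, 0.02], [-0.98, -0.02, -0.19], [0.2, -0.02, -0.98]]
```

View pics/scene0.png

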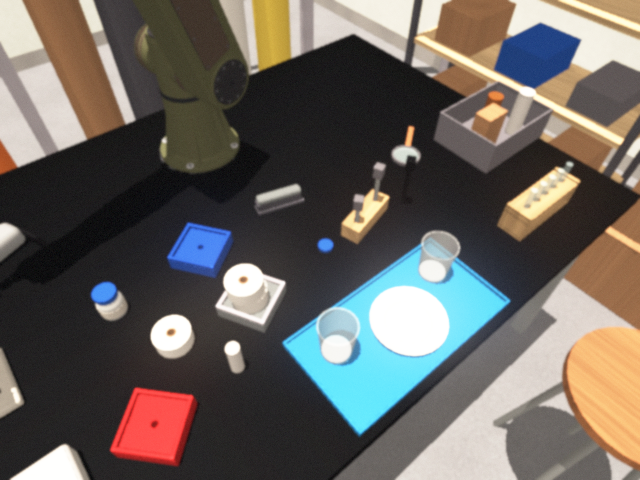

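View pics/top0.png

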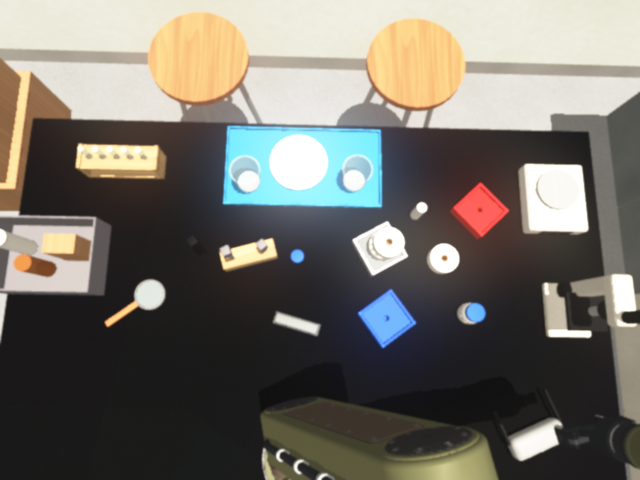

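```bash
cat > h.py <<'E'
import numpy as np, cv2
def load(f): return dict(np.load(f))
def pts(c,u,v,z=None):
    "ray; onto plane height z, or depth"
    R,_=cv2.Rodrigues(c["rvec"]); C=-R.T@c["tvec"].ravel(); K=c["intrinsics"]
    u=np.atleast_1d(u).astype(float); v=np.atleast_1d(v).astype(float)
    d=np.stack([(u-K[0,2])/K[0,0],(v-K[1,2])/K[1,1],np.ones_like(u)],-1)
    dw=d@R
    if z is None:
        s=c["range_z"][v.round().astype(int),u.round().astype(int)]
    else: s=(z-C[2])/dw[:,2]
    return C+dw*s[:,None]
def proj(c,P):
    return cv2.projectPoints(np.atleast_2d(P).astype(float),c["rvec"],c["tvec"],c["intrinsics"],None)[0][:,0]
E
python3 - <<'E'
from h import *
a=load("scene0.npz"); b=load("top0.npz")
def crop(c,x0,y0,w,h,k): return cv2.resize(c["color"][y0:y0+h,x0:x0+w,::-1],None,fx=k,fy=k,interpolation=cv2.INTER_CUBIC)
cv2.imwrite("pics/c1.png",np.hstack([crop(a,330,140,100,110,4),crop(b,210,200,100,110,4)[:440]]))
cv2.imwrite("pics/c2.png",np.hstack([crop(a,205,250,90,90,4),crop(b,340,205,90,90,4)]))
# full point map
for c,n in((a,"scene"),(b,"top")):
    V,U=np.mgrid[0:480,0:640]; P=pts(c,U.ravel(),V.ravel()).reshape(480,640,3)
    P[c["range_z"]==0]=np.nan; np.save(n+"P.npy",P)
    for nm,box in (("block",(330,140,430,250) if n=="scene" else (210,225,290,280)),("stand",(205,250,295,340) if n=="scene" else (345,215,415,280))):
        x0,y0,x1,y1=box; q=P[y0:y1,x0:x1].reshape(-1,3); 
        for lo,hi in ((38,52),(85,135),(100,115),(120,145),(145,175)):
            m=(q[:,2]>lo)&(q[:,2]<hi)
            if m.sum(): print(n,nm,lo,hi,m.sum(),np.median(q[m],0).round(1),q[m].min(0).round(0),q[m].max(0).round(0))
E
```

```text
scene block 38 52 788 [545.1 176.   44.8] [496.  99.  38.] [728. 311.  52.]
scene block 85 135 387 [554.2 178.1 111. ] [519. 119.  85.] [745. 311. 135.]
scene block 100 115 120 [557.4 175.  105.3] [522. 119. 101.] [745. 310. 115.]
scene block 120 145 211 [550.4 212.3 129.3] [518. 119. 120.] [566. 308. 145.]
scene block 145 175 191 [537.9 228.3 154.4] [514. 205. 145.] [566. 322. 162.]
scene stand 38 52 571 [ 590.8 -209.2   40.2] [ 413. -266.   38.] [ 641. -116.   52.]
scene stand 85 135 1194 [ 575.4 -205.5  109.3] [ 527. -242.   85.] [ 608. -163.  115.]
scene stand 100 115 1019 [ 570.9 -204.2  109.7] [ 527. -242.  100.] [ 608. -163.  115.]
top block 38 52 795 [534.9 180.   45.7] [495. 102.  38.] [582. 257.  52.]
top block 85 135 115 [546.4 135.4 124.1] [511. 120.  86.] [566. 227. 135.]
top block 100 115 16 [540.5 131.4 108. ] [520. 120. 100.] [550. 220. 114.]
top block 120 145 96 [548.2 137.  125.5] [511. 121. 121.] [566. 227. 145.]
top block 145 175 98 [524.8 221.1 159. ] [511. 208. 147.] [538. 237. 166.]
top stand 38 52 341 [ 544.2 -170.3   41.4] [ 486. -264.   38.] [ 638. -114.   52.]
top stand 85 135 730 [ 563.2 -200.2  111.1] [ 526. -241.   86.] [ 606. -162.  118.]
top stand 100 115 656 [ 564.5 -200.5  111.2] [ 526. -241.  100.] [ 606. -162.  115.]
```

View pics/c1.png

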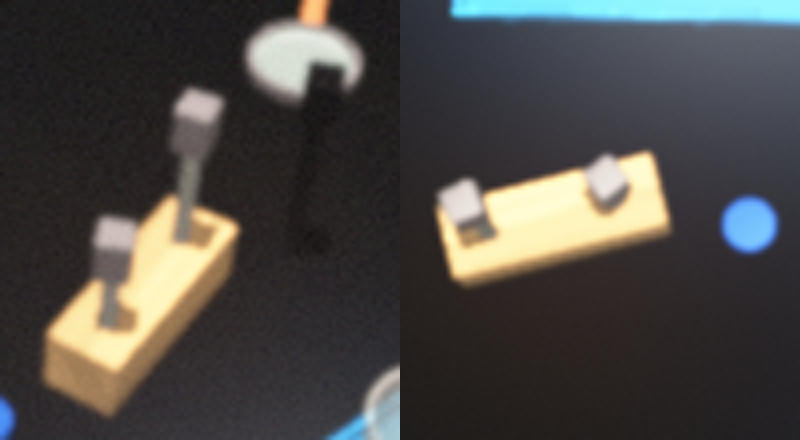

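View pics/c2.png

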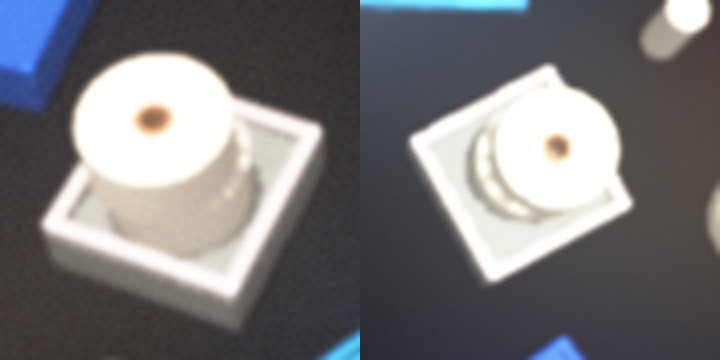

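```bash
cat > m.py <<'E'
from h import *
a=load("scene0.npz"); b=load("top0.npz")
PA=np.load("sceneP.npy"); PB=np.load("topP.npy")
def rect(q):
    (cx,cy),(w,h),an=cv2.minAreaRect(q[:,:2].astype(np.float32)); return np.round([cx,cy,w,h,an],1)
# knob
for n,c,P,box in (("scene",a,PA,(365,155,395,200)),("top",b,PB,(213,238,240,265))):
    x0,y0,x1,y1=box
    V,U=np.mgrid[y0:y1,x0:x1]; q=P[y0:y1,x0:x1]
    m=(abs(q[...,2]-159)<6)&(q[...,0]<600)
    uv=np.stack([U[m],V[m]],-1)
    Q=pts(c,U[m],V[m],159.)
    print(n,"knob top",m.sum(),rect(Q),Q.mean(0).round(1))
    g=c["color"][y0:y1,x0:x1].astype(int).sum(2)//3
    print(g)
# stand rim
for n,c,P,box in (("scene",a,PA,(205,250,295,340)),("top",b,PB,(345,215,415,280))):
    x0,y0,x1,y1=box
    V,U=np.mgrid[y0:y1,x0:x1]; q=P[y0:y1,x0:x1]
    m=(abs(q[...,2]-40)<5)&(abs(q[...,0]-565)<85)
    Q=pts(c,U[m],V[m],40.)
    print(n,"stand rim",m.sum(),rect(Q))
    m=(abs(q[...,2]-110)<5)
    Q=pts(c,U[m],V[m],110.); print(n,"upper roll",m.sum(),cv2.minEnclosingCircle(Q[:,:2].astype(np.float32)))
    col=c["color"][y0:y1,x0:x1].astype(int); br=(col[...,0]-col[...,2]>40)&(abs(V-(280 if n=="scene" else 241))<12)&(abs(U-(243 if n=="scene" else 389))<12)
    w=((col[...,0]-col[...,2])*br)
    Q=pts(c,(U*w).sum()/w.sum(),(V*w).sum()/w.sum(),110.); print(n,"core",br.sum(),Q.round(1))
for n,c,P,box in (("scene",a,PA,(330,140,430,250)),("top",b,PB,(210,225,290,280))):
    x0,y0,x1,y1=box
    V,U=np.mgrid[y0:y1,x0:x1]; q=P[y0:y1,x0:x1]; col=c["color"][y0:y1,x0:x1].astype(int)
    m=(abs(q[...,2]-45)<5)&(col[...,0]-col[...,2]>40)&(q[...,0]<620)
    Q=pts(c,U[m],V[m],45.)
    print(n,"block",m.sum(),rect(Q))
E
python3 m.py
```

```text
scene knob top 79 [529.  217.9  24.   30.2  24. ] [528.6 218.4 159. ]
[[ 28  30  27 ... 149 187 206]
 [ 28  29  28 ... 132 174 199]
 [ 26  32  32 ... 110 151 182]
 ...
 [184 201 213 ...  37  35  39]
 [202 212 218 ...  37  36  40]
 [208 215 218 ...  40  36  39]]
top knob top 89 [525.4 221.6  24.3  23.3  28.6] [525. 222. 159.]
[[ 40  40  41  42  42  43  44  44  44  45  46  47  46  46  46  47  47  48
   48  50  49  50  51  51  52  52  52]
 [ 41  41  41  42  42  43  42  43  43  44  44  45  46  46  47  47  46  48
   48  49  49  49  50  50  50  51  51]
 [ 40  40  42  42  42  42  43  44  44  44  45  45  45  47  46  46  47  47
   48  48  49  49  50  49  50  50  51]
 [ 41  41  42  42  42  41  44  42  43  45  44  44  45  45  46  46  47  47
   48  48  48  49  49  50  51  51  51]
 [ 40  41  41  41  42  42  42  43  43  44  44  44  44  45  47  46  47  47
   47  49  49  47  49  49  50  49  50]
 [ 40  41  40  41  42  41  41  42  42  43  43  45  47  48  48  47  47  46
   48  47  48  48  49  49  50  49  48]
 [ 40  39  40  40  40  42  41  43  42  43  47  58  81  92  89  72  52  47
   46  47  47  47  49
[... 2024 characters left out ...]
29 229 229 228 227 226 226]
 [ 36  35  37  36  36  38  37  48 111 196 222 227 226 226 226 227 228 229
  228 228 229 229 228 227 225 224 223]
 [ 36  37  36  36  37  37  38  42  93 181 218 227 228 228 229 228 229 228
  227 227 227 225 224 222 221 218 214]]
scene stand rim 587 [ 565.9 -190.3  114.8  115.4   28.8]
scene upper roll 961 ((569.5143432617188, -202.83401489257812), 41.560611724853516)
scene core 63 [[ 566.7 -203.   110. ]]
top stand rim 396 [ 562.2 -188.2  114.   114.9   29.6]
top upper roll 639 ((565.3662719726562, -201.37599182128906), 40.3379020690918)
top core 38 [[ 565.2 -203.1  110. ]]
scene block 744 [539.9 176.5  53.3 155.1  16.5]
top block 738 [537.5 179.2  51.4 149.8  15.5]
```

```bash
cat >> h.py <<'E'
def yaw(q): # tool x heading, deg
    from scipy.spatial.transform import Rotation as Ro
    M=Ro.from_quat(q).as_matrix(); return np.degrees(np.arctan2(M[1,0],M[0,0]))
def go(cur,psi,tgt,tpsi=None):
    d=np.array(tgt,float)-np.array(cur,float); p=np.radians(psi); c,s=np.cos(p),np.sin(p)
    o=dict(x=(c*d[0]+s*d[1])/500,y=(s*d[0]-c*d[1])/500,z=-d[2]/500)
    if tpsi is not None: o["twist"]=-(tpsi-psi)/30
    print({k:round(v,4) for k,v in o.items()},"dist",np.linalg.norm(d).round(1))
E
python3 -c "
from h import *
from workcell import r
s=r.observe();p=yaw(s['eef_rot']);print(p)
go([134.9,-584.6,239.3],p,[500,-100,300],28)"
```

```text
12.99736800772612
{'x': np.float64(0.9295), 'y': np.float64(-0.7801), 'z': np.float64(-0.1214), 'twist': np.float64(-0.5001)} dist 609.8
```

>>> {"api": "send_rows", "payload": {
  "moves": [
    {"x": 0.03, "y": -0.025, "z": -0.02, "twist": -0.05, "grip": -1},
    {"x": 0.1, "y": -0.08, "z": -0.05, "twist": -0.1, "grip": -1},
    {"x": 0.18, "y": -0.145, "z": -0.09, "twist": -0.15, "grip": -1},
    {"x": 0.26, "y": -0.21, "z": -0.12, "twist": -0.2, "grip": -1},
    {"x": 0.34, "y": -0.275, "z": -0.12, "twist": -0.3, "grip": -1},
    {"x": 0.42, "y": -0.345, "z": -0.12, "twist": -0.4, "grip": -1},
    {"x": 0.5, "y": -0.415, "z": -0.12, "twist": -0.5, "grip": -1},
    {"x": 0.58, "y": -0.48, "z": -0.12, "twist": -0.5, "grip": -1}
  ]
}}

```text
t: 0.9
tool_pos: [353.2, -297.2, 299.9]
eef_rot: [0.97, 0.243, 0.0, 0.0]
force: [0.9, -1.3, -0.2]
opening: 85.5
```

```bash
python3 -c "
from h import *
from workcell import r
s=r.observe();p=yaw(s['eef_rot']);print(p,s['tool_pos'],s['qpos'])
go(s['tool_pos'],p,[500,-60,300],28);go(s['tool_pos'],p,[500,60,280],28)"
```

```text
28.104348787083975 [ 353.24712251 -297.16950654  299.90578475] [-6.99629492e-01  3.21948779e-02 -2.48197386e-01  1.28971847e+00
  3.38293288e-04  1.95145000e+00]
{'x': np.float64(0.4823), 'y': np.float64(-0.2801), 'z': np.float64(-0.0002), 'twist': np.float64(0.0035)} dist 278.9
{'x': np.float64(0.5954), 'y': np.float64(-0.4918), 'z': np.float64(0.0398), 'twist': np.float64(0.0035)} dist 386.7
```

>>> {"api": "send_rows", "payload": {
  "moves": [
    {"x": 0.08, "y": -0.05, "z": 0, "twist": -0.2, "grip": -1},
    {"x": 0.16, "y": -0.11, "z": 0, "twist": -0.45, "grip": -1},
    {"x": 0.24, "y": -0.17, "z": 0, "twist": -0.7, "grip": -1},
    {"x": 0.32, "y": -0.24, "z": 0, "twist": -0.95, "grip": -1},
    {"x": 0.4, "y": -0.31, "z": 0, "twist": -1, "grip": -1},
    {"x": 0.47, "y": -0.37, "z": 0, "twist": -1, "grip": -1},
    {"x": 0.54, "y": -0.43, "z": 0, "twist": -1, "grip": -1},
    {"x": 0.595, "y": -0.49, "z": 0, "twist": -1, "grip": -1}
  ]
}}

```text
t: 1.7
tool_pos: [500.4, 59.3, 299.6]
eef_rot: [0.874, 0.486, 0.0, -0.0]
force: [0.9, -0.9, -0.3]
opening: 85.7
```

```bash
python3 -c "
from h import *
from workcell import r
s=r.observe();p=yaw(s['eef_rot']);print(p,s['tool_pos'],s['qpos'])
go(s['tool_pos'],p,[526.8,220.3,260],118)"
```

```text
58.128210379923686 [500.35532484  59.26255811 299.63960424] [ 1.17585699e-01  1.12931889e-01 -1.61196072e-01  1.29608696e+00
  4.77516423e-04  2.24464989e+00]
{'x': np.float64(0.3014), 'y': np.float64(-0.1251), 'z': np.float64(0.0793), 'twist': np.float64(-1.9957)} dist 167.9
```

>>> {"api": "send_rows", "payload": {
  "moves": [
    {"x": 0.08, "y": -0.03, "z": 0.02, "twist": -0.25, "grip": -1},
    {"x": 0.16, "y": -0.07, "z": 0.04, "twist": -0.5, "grip": -1},
    {"x": 0.24, "y": -0.1, "z": 0.07, "twist": -0.75, "grip": -1},
    {"x": 0.3, "y": -0.125, "z": 0.1, "twist": -1, "grip": -1},
    {"x": 0.301, "y": -0.125, "z": 0.12, "twist": -1, "grip": -1}
  ]
}}

```text
t: 2.2
tool_pos: [526.1, 220.9, 238.2]
eef_rot: [0.717, 0.697, -0.0, -0.001]
force: [-0.1, -0.7, -0.0]
opening: 85.3
```

>>> {"api": "send_rows", "payload": {
  "moves": [
    {"x": 0, "y": 0, "z": 0, "twist": -0.25, "grip": -1},
    {"x": 0, "y": 0, "z": 0, "twist": -0.5, "grip": -1},
    {"x": 0, "y": 0, "z": 0, "twist": -0.75, "grip": -1},
    {"x": 0, "y": 0, "z": 0, "twist": -1, "grip": -1},
    {"x": 0, "y": 0, "z": 0, "twist": -1, "grip": -1}
  ]
}}

```text
t: 2.7
tool_pos: [526.4, 216.5, 239.6]
eef_rot: [0.515, 0.857, -0.0, -0.0]
force: [0.9, 0.7, 0.9]
opening: 85.7
```

Run:
```python
from h import *
from workcell import r
s=r.observe();p=yaw(s['eef_rot']);print(p,s['tool_pos'],s['qpos'],s['force'])
go(s['tool_pos'],p,[526.8,220.3,131],118)
c=r.camera("scene"); np.savez("s1.npz",**c)
cv2.imwrite("pics/s1.png",cv2.resize(c["color"][100:260,290:470,::-1],None,fx=4,fy=4,interpolation=cv2.INTER_CUBIC)[:600])
```

```text
117.97234116133441 [526.3529299  216.48932024 239.63577569] [ 3.90219982e-01  2.55376047e-01 -1.23858236e-01  1.19183378e+00
 -1.71940318e-05  1.47280686e+00] [0.88940592 0.67744586 0.8826779 ]
{'x': np.float64(0.0063), 'y': np.float64(0.0044), 'z': np.float64(0.2173), 'twist': np.float64(-0.0009)} dist 108.7
```

View pics/s1.png

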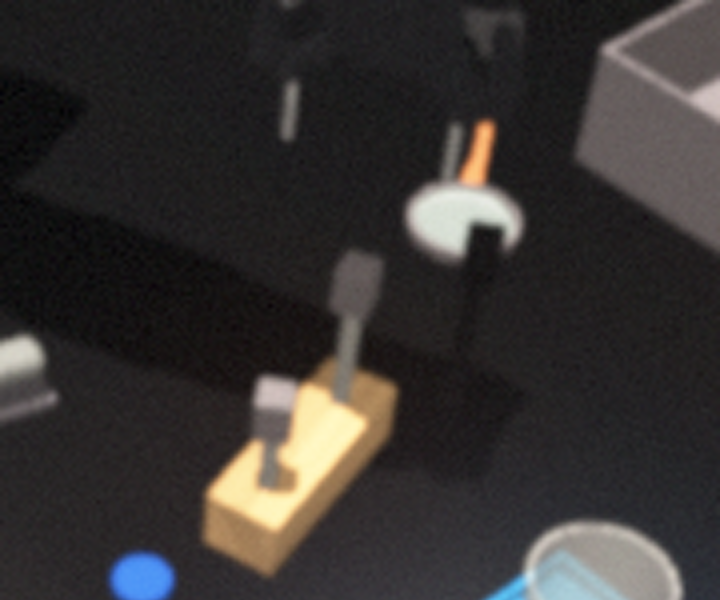

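>>> {"api": "send_rows", "payload": {
  "moves": [
    {"x": 0.006, "y": 0.004, "z": 0.05, "twist": 0, "grip": -1},
    {"x": 0.006, "y": 0.004, "z": 0.1, "twist": 0, "grip": -1},
    {"x": 0.006, "y": 0.004, "z": 0.14, "twist": 0, "grip": -1},
    {"x": 0.006, "y": 0.004, "z": 0.15, "twist": 0, "grip": -1},
    {"x": 0.006, "y": 0.004, "z": 0.15, "twist": 0, "grip": -1},
    {"x": 0.006, "y": 0.004, "z": 0.15, "twist": 0, "grip": -1}
  ]
}}

```text
t: 3.35
tool_pos: [527.9, 220.6, 165.5]
eef_rot: [0.516, 0.857, 0.001, 0.0]
force: [0.0, -0.8, 0.6]
opening: 85.2
```

Run:
```python
from h import *
from workcell import r
s=r.observe();p=yaw(s['eef_rot']);print(p,s['tool_pos'],s['dq'].round(3),s['force'])
go(s['tool_pos'],p,[526.8,220.3,131],118)
for n in("scene","top"):
    c=r.camera(n); np.savez(n+"2.npz",**c)
    x0,y0=(320,120) if n=="scene" else (190,190)
    cv2.imwrite(f"pics/{n}2.png",cv2.resize(c["color"][y0:y0+100,x0:x0+100,::-1],None,fx=5,fy=5,interpolation=cv2.INTER_CUBIC))
    print(proj(c,[[526.8,220.3,159],s['tool_pos']+[0,0,11]]).round(1))
```

```text
117.9311208914367 [527.94339614 220.63562258 165.45366998] [ 0.001 -0.006  0.011 -0.002 -0.001 -0.007] [ 0.03498241 -0.83351531  0.63489108]
{'x': np.float64(0.0005), 'y': np.float64(-0.0023), 'z': np.float64(0.0689), 'twist': np.float64(-0.0023)} dist 34.5
[[379.5 166.4]
 [380.8 161. ]]
[[225.3 249.3]
 [223.9 247.6]]
```

View pics/scene2.png

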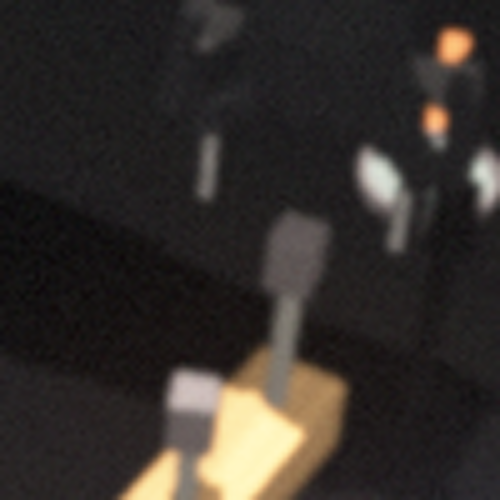

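View pics/top2.png

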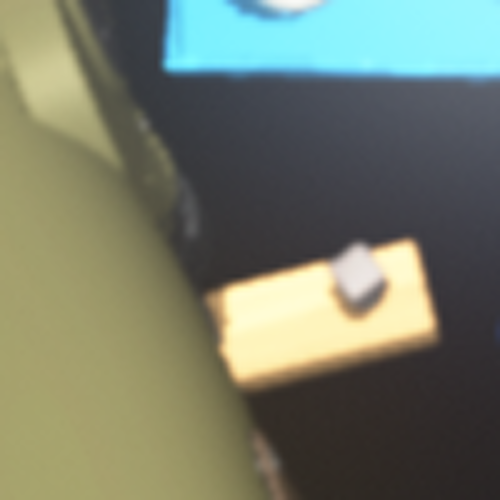

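>>> {"api": "send_rows", "payload": {
  "moves": [
    {"x": 0, "y": -0.002, "z": 0.03, "twist": 0, "grip": -1},
    {"x": 0, "y": -0.002, "z": 0.06, "twist": 0, "grip": -1},
    {"x": 0, "y": -0.002, "z": 0.068, "twist": 0, "grip": -1},
    {"x": 0, "y": -0.002, "z": 0.068, "twist": 0, "grip": -1}
  ]
}}

```text
t: 3.85
tool_pos: [526.4, 220.0, 130.4]
eef_rot: [0.515, 0.857, -0.0, -0.0]
force: [0.3, -0.4, -0.0]
opening: 85.4
```

>>> {"api": "send_rows", "payload": {
  "moves": [
    {"x": 0, "y": 0, "z": 0, "twist": 0, "grip": 0.2},
    {"x": 0, "y": 0, "z": 0, "twist": 0, "grip": 0.3},
    {"x": 0, "y": 0, "z": 0, "twist": 0, "grip": 0.4},
    {"x": 0, "y": 0, "z": 0, "twist": 0, "grip": 0.5},
    {"x": 0, "y": 0, "z": 0, "twist": 0, "grip": 0.7},
    {"x": 0, "y": 0, "z": 0, "twist": 0, "grip": 1},
    {"x": 0, "y": 0, "z": 0, "twist": 0, "grip": 1}
  ]
}}

```text
t: 4.55
tool_pos: [526.7, 220.1, 130.8]
eef_rot: [0.515, 0.857, 0.0, 0.0]
force: [-1.1, -0.7, 4.9]
opening: 23.2
```

Run:
```python
from h import *
from workcell import r
s=r.observe();p=yaw(s['eef_rot']);print(p,s['tool_pos'],s['dq'].round(3),s['force'],s['moment'],s['opening'])
for n in("scene",):
    c=r.camera(n); np.savez(n+"3.npz",**c)
    x0,y0=(320,120) if n=="scene" else (190,190)
    cv2.imwrite(f"pics/{n}3.png",cv2.resize(c["color"][y0:y0+100,x0:x0+100,::-1],None,fx=5,fy=5,interpolation=cv2.INTER_CUBIC))
```

```text
117.99394366388393 [526.71011788 220.09056868 130.75461301] [ 0.001  0.001 -0.    -0.    -0.001 -0.001] [-1.09782125 -0.7096518   4.92347097] [-0.05581788  0.3128482  -0.00399312] 23.221803633993286
```

View pics/scene3.png

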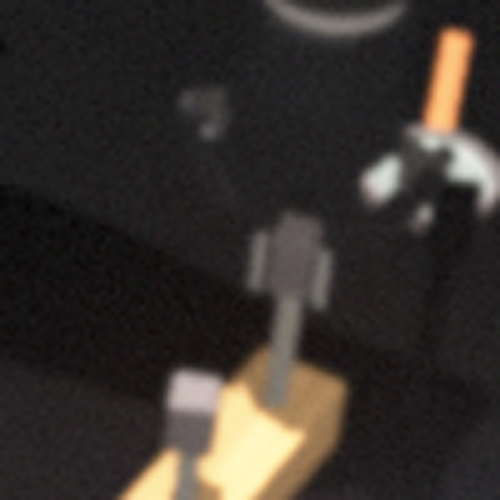

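>>> {"api": "send_rows", "payload": {
  "moves": [
    {"x": 0, "y": 0, "z": -0.01, "twist": 0, "grip": 1},
    {"x": 0, "y": 0, "z": -0.03, "twist": 0, "grip": 1},
    {"x": 0, "y": 0, "z": -0.06, "twist": 0, "grip": 1},
    {"x": 0, "y": 0, "z": -0.09, "twist": 0, "grip": 1},
    {"x": 0, "y": 0, "z": -0.13, "twist": 0, "grip": 1},
    {"x": 0, "y": 0, "z": -0.18, "twist": 0, "grip": 1},
    {"x": 0, "y": 0, "z": -0.23, "twist": 0, "grip": 1},
    {"x": 0, "y": 0, "z": -0.26, "twist": 0, "grip": 1}
  ]
}}

```text
t: 5.4
tool_pos: [527.0, 220.2, 262.8]
eef_rot: [0.515, 0.857, 0.001, 0.001]
force: [0.3, 0.2, -1.2]
opening: 23.1
```

Run:
```python
from h import *
from workcell import r
s=r.observe();p=yaw(s['eef_rot']);print(p,s['tool_pos'],s['dq'].round(3),s['force'],s['moment'],s['opening'])
go(s['tool_pos'],p,[562,-150,265],118)
```

```text
117.99691589214518 [527.01011328 220.18124355 262.83761088] [-0.001 -0.041  0.254  0.307 -0.003 -0.001] [ 0.26192694  0.21502532 -1.20652969] [-0.02131087  0.00712433 -0.00694729] 23.137992405317952
{'x': np.float64(-0.6866), 'y': np.float64(-0.2858), 'z': np.float64(-0.0043), 'twist': np.float64(-0.0001)} dist 371.8
```

>>> {"api": "send_rows", "payload": {
  "moves": [
    {"x": -0.02, "y": -0.01, "z": -0.004, "twist": 0, "grip": 1},
    {"x": -0.07, "y": -0.03, "z": -0.004, "twist": 0, "grip": 1},
    {"x": -0.14, "y": -0.06, "z": -0.004, "twist": 0, "grip": 1},
    {"x": -0.22, "y": -0.09, "z": -0.004, "twist": 0, "grip": 1},
    {"x": -0.3, "y": -0.125, "z": -0.004, "twist": 0, "grip": 1},
    {"x": -0.38, "y": -0.16, "z": -0.004, "twist": 0, "grip": 1},
    {"x": -0.46, "y": -0.19, "z": -0.004, "twist": 0, "grip": 1},
    {"x": -0.54, "y": -0.225, "z": -0.004, "twist": 0, "grip": 1}
  ]
}}

```text
t: 6.2
tool_pos: [553.0, -73.6, 261.5]
eef_rot: [0.515, 0.857, -0.0, -0.001]
force: [1.1, -0.2, -1.2]
opening: 23.3
```

>>> {"api": "send_rows", "payload": {
  "moves": [
    {"x": -0.07, "y": -0.03, "z": 0, "twist": 0, "grip": 1},
    {"x": -0.12, "y": -0.05, "z": 0, "twist": 0, "grip": 1},
    {"x": -0.145, "y": -0.06, "z": 0, "twist": 0, "grip": 1},
    {"x": -0.147, "y": -0.061, "z": 0, "twist": 0, "grip": 1},
    {"x": -0.147, "y": -0.061, "z": 0, "twist": 0, "grip": 1}
  ]
}}

```text
t: 6.7
tool_pos: [561.0, -150.0, 261.8]
eef_rot: [0.515, 0.857, 0.0, -0.001]
force: [0.5, 0.7, -1.8]
opening: 23.2
```

Run:
```python
from h import *
from workcell import r
s=r.observe();p=yaw(s['eef_rot']);print(p,s['tool_pos'],s['dq'].round(3),s['force'],s['moment'],s['opening'])
for n in("scene","top"):
    c=r.camera(n); np.savez(n+"4.npz",**c)
    x0,y0=(205,210) if n=="scene" else (340,190)
    cv2.imwrite(f"pics/{n}4.png",cv2.resize(c["color"][y0:y0+130,x0:x0+130,::-1],None,fx=4.6,fy=4.6,interpolation=cv2.INTER_CUBIC))
    print(proj(c,[s['tool_pos']+[0,0,11],s['tool_pos']-[0,0,126]]).round(1))
```

```text
117.9851259870855 [ 560.99492728 -149.95820086  261.80485082] [ 0.023 -0.009  0.     0.002  0.001  0.001] [ 0.48802798  0.6744889  -1.79387049] [ 0.08120227 -0.02741972 -0.0545032 ] 23.154065621525373
[[255.  211.9]
 [261.4 257.3]]
[[378.8 228.8]
 [370.3 240.6]]
```

View pics/scene4.png

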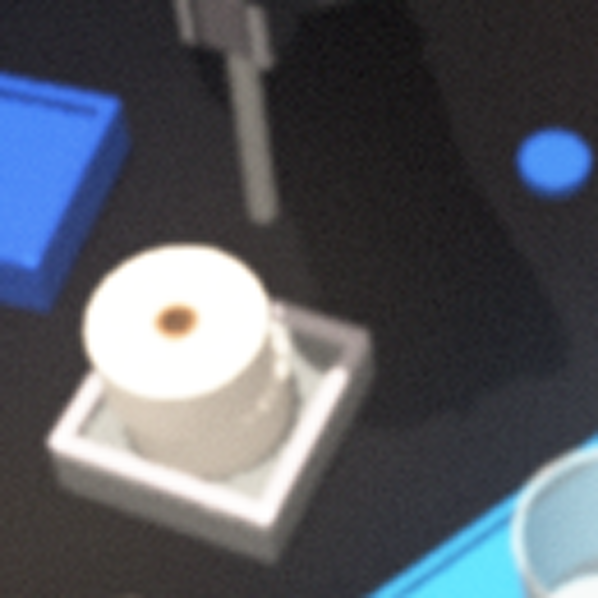

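View pics/top4.png

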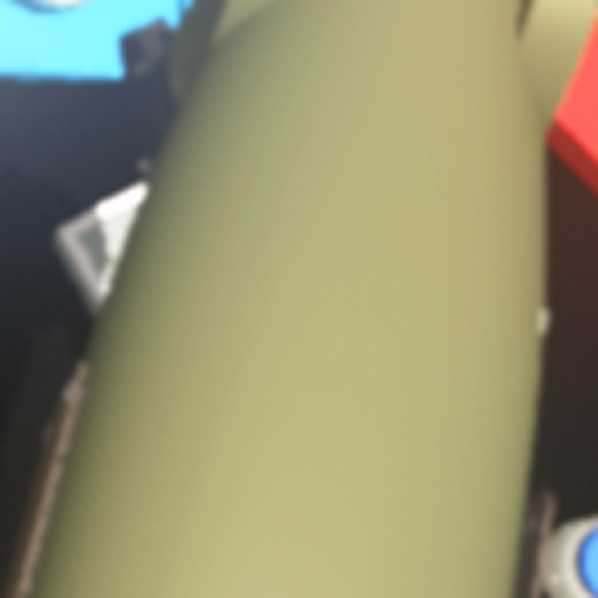

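Run:
```python
from h import *
from scipy.optimize import least_squares
s4=load("scene4.npz"); tp=np.array([561.0,-149.96,261.8])
g=cv2.cvtColor(s4["color"],cv2.COLOR_RGB2GRAY).astype(float)
for h in (10,30,50,70,90):
    u,v=proj(s4,[tp+[0,0,-126+h]])[0]; vi=int(round(v)); row=g[vi,int(u)-12:int(u)+13]; w=np.clip(row-np.median(row)-15,0,None); x=np.arange(int(u)-12,int(u)+13)
    print(h,(u).round(2),((w*x).sum()/w.sum()).round(2), row.astype(int))
# lower roll & core
a=load("scene0.npz"); b=load("top0.npz"); PA=np.load("sceneP.npy");PB=np.load("topP.npy")
def circ(q,r):
    f=least_squares(lambda p:np.hypot(q[:,0]-p[0],q[:,1]-p[1])-r,q.mean(0)[:2],loss="soft_l1"); return f.x.round(1),np.abs(f.fun).mean().round(2)
for n,c,P,box in (("scene",a,PA,(205,250,295,340)),("top",b,PB,(345,215,415,280))):
    x0,y0,x1,y1=box; col=c["color"].astype(np.float32)
    # core: ellipse outline of the hole using saturation-like R-B upsampled
    k=8; cu,cv=(243,280) if n=="scene" else (389,241)
    sub=cv2.resize(col[cv-12:cv+13,cu-12:cu+13,2],None,fx=k,fy=k,interpolation=cv2.INTER_CUBIC)
    for th in (0.35,0.5,0.65):
        m=(sub<sub.min()+th*(np.median(sub)-sub.min())).astype(np.uint8)
        cs=max(cv2.findContours(m,cv2.RETR_EXTERNAL,cv2.CHAIN_APPROX_NONE)[0],key=cv2.contourArea)[:,0].astype(float)
        uv=(cs+0.5)/k-0.5+[cu-12,cv-12]; Q=pts(c,uv[:,0],uv[:,1],110.)
        f=least_squares(lambda p:np.hypot(Q[:,0]-p[0],Q[:,1]-p[1])-p[2],[*Q.mean(0)[:2],8]); print(n,"core",th,f.x.round(1))
    V,U=np.mgrid[y0:y1,x0:x1]; q=P[y0:y1,x0:x1]
    # roll top outline
    for lab,z,tol in (("upper",110,5),("lower",70,5)):
        m=(abs(q[...,2]-z)<tol); Q=pts(c,U[m],V[m],float(z)); print(n,lab,m.sum())
        mm=m.astype(np.uint8)*255
    # upper side+top silhouettes: use depth points between z 75..105 as cylinder surface r=40; 42..66 for lower
    for lab,lo,hi in (("upper",78,104),("lower",44,64)):
        m=(q[...,2]>lo)&(q[...,2]<hi)&(np.hypot(q[...,0]-566,q[...,1]+198)<60); Q=q[m]
        if m.sum()>8: print(n,lab,"side",m.sum(),circ(Q,40.))
```

```text
10 260.95 261.3 [ 54  54  55  58  51  52  51  54  54  60  81 103 122 124 126 118  99  69
  50  44  45  37  38  36  42]
30 260.09 260.54 [ 49  52  50  53  52  52  49  54  54  71  97 115 125 123 119 102  69  47
  33  35  36  40  35  36  36]
50 259.2 259.68 [ 48  49  45  50  48  50  50  47  48  67  91 117 124 123 118 104  73  49
  38  30  37  33  35  34  34]
70 258.28 258.77 [ 47  44  46  48  44  47  48  46  47  63  90 114 126 128 119 105  75  50
  36  31  30  28  31  33  29]
90 257.33 258.14 [ 47  42  43  37  37  32  26  31  37  50  80 111 123 129 122 113  89  59
  30  28  34  25  26  30  26]
scene core 0.35 [ 566.5 -202.7    7.5]
scene core 0.5 [ 566.5 -202.8    8.4]
scene core 0.65 [ 566.6 -202.8    9.3]
scene upper 961
scene lower 114
scene upper side 282 (array([ 566.7, -202.1]), np.float64(3.58))
scene lower side 162 (array([ 567.2, -195.1]), np.float64(0.7))
top core 0.35 [ 566.3 -204.     5.9]
top core 0.5 [ 565.8 -203.6    7.3]
top core 0.65 [ 565.5 -203.3    8.5]
top upper 639
top lower 86
top upper side 80 (array([ 566.3, -201.9]), np.float64(5.93))
top lower side 57 (array([ 566.8, -195.2]), np.float64(2.72))
```

Run:
```python
from h import *
a=load("scene0.npz"); b=load("top0.npz")
print("scene",pts(a,[285.5,215.75,264.5,250.6],[281.75,306.25,324.5,294],40.).round(1))
print("top",pts(b,[387.5,408,372.75,352.75,380.25],[221.5,256.25,275.5,240.5,248.45],40.).round(1))
def crop(c,x0,y0,w,h,k): return cv2.resize(c["color"][y0:y0+h,x0:x0+w,::-1],None,fx=k,fy=k,interpolation=cv2.INTER_CUBIC)
cv2.imwrite("pics/c3.png",np.hstack([crop(a,210,260,80,75,5),crop(b,345,212,70,75,5)]))
# subpixel edge search along rays from guessed centre in plane z=40: outer rim edge
th=np.radians(29.3); e1=np.array([np.cos(th),np.sin(th)]); e2=np.array([-e1[1],e1[0]])
for n,c,C0 in (("scene",a,np.array([565.,-190])),("top",b,np.array([563.,-189]))):
    g=cv2.cvtColor(c["color"],cv2.COLOR_RGB2GRAY).astype(np.float32)
    for lab,e,f in (("+e1",e1,e2),("-e1",-e1,e2),("+e2",e2,e1),("-e2",-e2,e1)):
        prof=0
        d=np.arange(40,72,1.)
        out=[]
        for t in np.arange(-42,43,6):
            P=np.c_[C0+np.outer(d,e)+t*f,np.full(len(d),40.)]; uv=proj(c,P).astype(np.float32)
            out.append(cv2.remap(g,uv[:,0].reshape(1,-1),uv[:,1].reshape(1,-1),cv2.INTER_CUBIC)[0])
        print(n,lab,np.median(out,0).astype(int))
```

```text
scene [[ 585.7 -111.4   40. ]
 [ 542.9 -266.4   40. ]
 [ 645.3 -210.4   40. ]
 [ 563.8 -190.6   40. ]]
top [[ 637.3 -213.3   40. ]
 [ 538.1 -269.3   40. ]
 [ 482.1 -169.6   40. ]
 [ 580.2 -114.2   40. ]
 [ 558.9 -191.5   40. ]]
scene +e1 [195 205 208 210 217 221 229 237 243 248 250 251 251 249 243 231 206 178
 148 125 110 102  98  95  92  89  84  77  69  64  58  56]
scene -e1 [214 214 225 237 245 249 251 253 253 254 254 255 255 255 254 254 254 254
 255 254 254 255 255 255 254 253 254 249 221 192 151 118]
scene +e2 [249 252 253 254 254 255 255 254 254 254 254 254 254 254 254 253 247 239
 224 191 152 120  90  75  70  64  59  58  59  58  58  57]
scene -e2 [190 190 190 192 197 202 212 228 238 246 249 251 252 251 250 244 233 215
 193 171 150 140 129 122 118 116 116 116 115 114 112 108]
top +e1 [239 237 235 235 236 238 241 245 250 252 254 255 254 253 249 238 207 169
 135 101  83  77  77  76  76  76  76  77  77  77  77  77]
top -e1 [237 237 237 237 236 237 237 236 237 240 244 248 252 253 254 254 256 257
 247 227 199 160 122  98  85  74  71  73  73  73  73  72]
top +e2 [236 236 236 235 237 238 241 245 248 251 253 254 254 254 255 254 246 225
 197 165 133 113  99  89  81  75  70  67  65  64  64  64]
top -e2 [255 255 255 255 255 255 255 255 255 255 255 255 255 255 255 255 255 255
 255 255 255 255 254 254 255 254 252 246 231 201 164 132]
```

View pics/c3.png

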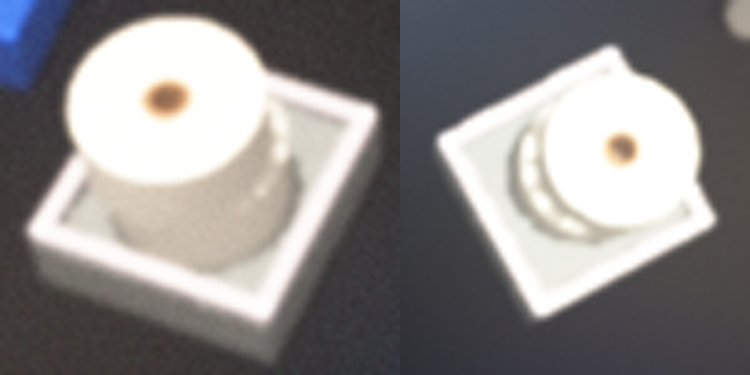

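Run:
```python
from h import *
from workcell import r
s=r.observe();p=yaw(s['eef_rot']);print(p,s['tool_pos'],s['dq'].round(3),s['force'],s['moment'],s['opening'])
go(s['tool_pos'],p,[565.9,-203.5,242],118)
```

```text
118.06740710211393 [ 561.25644393 -149.22527655  262.16363664] [ 0.007 -0.003  0.003 -0.001 -0.003 -0.002] [ 0.53698563 -0.8495075  -1.61484641] [ 0.01686769 -0.014154    0.00387077] 23.60674651764929
{'x': np.float64(-0.1002), 'y': np.float64(-0.0429), 'z': np.float64(0.0403), 'twist': np.float64(0.0022)} dist 58.1
```

>>> {"api": "send_rows", "payload": {
  "moves": [
    {"x": -0.03, "y": -0.014, "z": 0, "twist": 0, "grip": 1},
    {"x": -0.07, "y": -0.03, "z": 0, "twist": 0, "grip": 1},
    {"x": -0.09, "y": -0.039, "z": 0, "twist": 0, "grip": 1},
    {"x": -0.1, "y": -0.043, "z": 0.01, "twist": 0, "grip": 1},
    {"x": -0.1, "y": -0.043, "z": 0.03, "twist": 0, "grip": 1},
    {"x": -0.1, "y": -0.043, "z": 0.04, "twist": 0, "grip": 1},
    {"x": -0.1, "y": -0.043, "z": 0.04, "twist": 0, "grip": 1}
  ]
}}

```text
t: 7.5
tool_pos: [565.1, -203.8, 240.7]
eef_rot: [0.515, 0.857, -0.0, -0.001]
force: [-0.6, -0.2, -0.8]
opening: 23.5
```

>>> {"api": "send_rows", "payload": {
  "moves": [
    {"x": 0, "y": 0, "z": 0, "twist": 0, "grip": 1}
  ]
}}

```text
t: 7.6
tool_pos: [565.8, -204.1, 242.0]
eef_rot: [0.515, 0.857, 0.0, -0.0]
force: [0.9, 0.6, -2.5]
opening: 23.0
```

```bash
cat > look.py <<'E'
import sys
from h import *
from workcell import r
tag=sys.argv[1]
s=r.observe(); c=r.camera("scene"); s2=r.observe()
print(s["t"],yaw(s["eef_rot"]),s["tool_pos"].round(1),s2["tool_pos"].round(1),s["force"].round(1),s2["force"].round(1),s2["moment"].round(2))
np.savez("l_%s.npz"%tag,**c)
cv2.imwrite(f"pics/l_{tag}.png",cv2.resize(c["color"][215:335,200:310,::-1],None,fx=5,fy=5,interpolation=cv2.INTER_CUBIC))
E
python3 look.py a
```

```text
7.6 118.03174873925772 [ 565.8 -204.1  242. ] [ 566.  -204.2  242.4] [ 0.9  0.6 -2.5] [ 1.1 -0.6 -1.9] [-0.06 -0.03  0.02]
```

View pics/l_a.png

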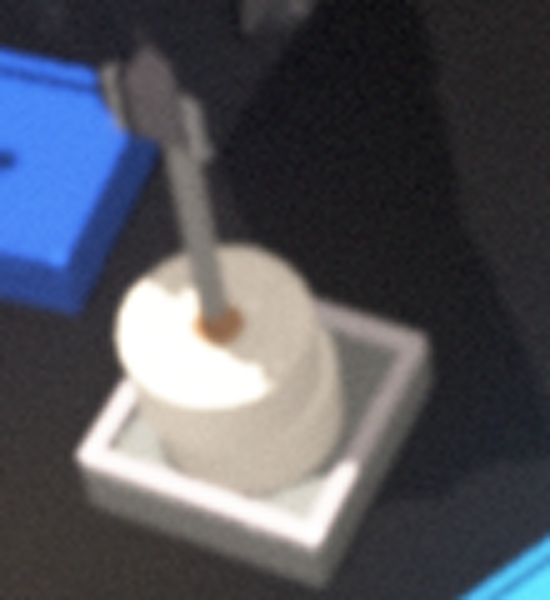

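```bash
cat > rod.py <<'E'
import sys
from h import *
c=load(sys.argv[1]); tp=np.array([float(x) for x in sys.argv[2:5]])
g=cv2.cvtColor(c["color"],cv2.COLOR_RGB2GRAY).astype(np.float32)
hs=[float(x) for x in sys.argv[5].split(",")]
K=c["intrinsics"]
for h in hs:
    uv=proj(c,[tp+[0,0,-125.8+h],tp+[0,0,-125.8+h+10]]); ax=uv[1]-uv[0]; ax/=np.linalg.norm(ax); nrm=np.array([-ax[1],ax[0]]); nrm*=np.sign(nrm[0])
    t=np.arange(-6,6.01,.25); L=(uv[0]+t[:,None]*nrm).astype(np.float32)
    pr=cv2.remap(g,L[:,0].reshape(1,-1),L[:,1].reshape(1,-1),cv2.INTER_CUBIC)[0]
    gr=np.gradient(pr); i=len(t)//2
    lo=t[:i+4][np.argmax(np.abs(gr[:i+4]))]; hi=t[i-4:][np.argmax(np.abs(gr[i-4:]))]
    print(h,uv[0].round(2),"edges",lo,hi,"mid",(lo+hi)/2, pr[::2].astype(int))
E
python3 rod.py l_a.npz 565.8 -204 242 10,20,30,40,60,80
python3 -c "
from h import *
c=load('l_a.npz');print(proj(c,[[566.5,-202.8,110],[565.9,-203.5,110],[565.8,-204,116.2]]))"
```

```text
10.0 [241.24 274.8 ] edges -2.0 -1.0 mid -1.5 [255 255 254 254 254 254 244 231 199 166 139 130 124 125 126 126 128 131
 141 150 163 171 179 186 190]
20.0 [240.64 271.91] edges -1.75 3.5 mid 0.875 [213 216 223 230 233 230 223 202 179 155 142 130 126 124 123 124 124 130
 139 152 166 179 186 189 188]
30.0 [240.04 268.98] edges -2.25 4.0 mid 0.875 [189 188 187 186 183 180 172 162 150 141 134 130 128 126 126 124 126 131
 140 152 165 175 182 188 191]
40.0 [239.43 266.  ] edges -2.5 3.5 mid 0.5 [157 161 165 165 167 167 164 157 147 137 130 126 125 125 125 124 125 129
 139 148 160 166 170 166 164]
60.0 [238.17 259.88] edges -2.25 4.0 mid 0.875 [ 44  45  45  45  51  58  71  84 100 109 119 124 128 128 126 122 115 112
 105  98  84  70  56  50  48]
80.0 [236.86 253.55] edges -2.75 4.25 mid 0.75 [ 43  42  43  45  48  55  66  83 100 113 118 124 125 127 127 123 118 112
 107  94  80  65  57  48  45]
[[242.85498219 279.29296858]
 [242.40954327 279.28182384]
 [241.82147834 277.63861327]]
```

>>> {"api": "send_rows", "payload": {
  "moves": [
    {"x": 0, "y": 0, "z": 0.004, "twist": 0, "grip": 1},
    {"x": 0, "y": 0, "z": 0.008, "twist": 0, "grip": 1},
    {"x": 0, "y": 0, "z": 0.012, "twist": 0, "grip": 1},
    {"x": 0, "y": 0, "z": 0.014, "twist": 0, "grip": 1}
  ]
}}

```text
t: 8.05
tool_pos: [565.9, -204.6, 235.0]
eef_rot: [0.515, 0.857, -0.0, -0.0]
force: [1.0, 0.1, -1.3]
opening: 23.4
```

>>> {"api": "send_rows", "payload": {
  "moves": [
    {"x": 0, "y": 0, "z": 0.002, "twist": 0, "grip": 1},
    {"x": 0, "y": 0, "z": 0.004, "twist": 0, "grip": 1}
  ]
}}

```text
t: 8.25
tool_pos: [566.0, -204.7, 233.2]
eef_rot: [0.515, 0.857, 0.0, 0.0]
force: [0.4, -0.4, -1.7]
opening: 23.2
```

>>> {"api": "send_rows", "payload": {
  "moves": [
    {"x": 0, "y": 0, "z": 0.002, "twist": 0, "grip": 1},
    {"x": 0, "y": 0, "z": 0.004, "twist": 0, "grip": 1}
  ]
}}

```text
t: 8.45
tool_pos: [566.0, -204.7, 231.3]
eef_rot: [0.515, 0.857, 0.0, 0.0]
force: [0.3, 0.2, -1.2]
opening: 23.1
```

>>> {"api": "send_rows", "payload": {
  "moves": [
    {"x": 0, "y": 0, "z": 0.005, "twist": 0, "grip": 1},
    {"x": 0, "y": 0, "z": 0.01, "twist": 0, "grip": 1},
    {"x": 0, "y": 0, "z": 0.015, "twist": 0, "grip": 1},
    {"x": 0, "y": 0, "z": 0.02, "twist": 0, "grip": 1}
  ]
}}

```text
t: 8.85
tool_pos: [565.9, -204.6, 221.0]
eef_rot: [0.515, 0.857, 0.0, -0.0]
force: [-0.5, -0.3, -1.8]
opening: 23.1
```

>>> {"api": "send_rows", "payload": {
  "moves": [
    {"x": 0, "y": 0, "z": 0.005, "twist": 0, "grip": 1},
    {"x": 0, "y": 0, "z": 0.01, "twist": 0, "grip": 1},
    {"x": 0, "y": 0, "z": 0.015, "twist": 0, "grip": 1},
    {"x": 0, "y": 0, "z": 0.02, "twist": 0, "grip": 1},
    {"x": 0, "y": 0, "z": 0.025, "twist": 0, "grip": 1}
  ]
}}

```text
t: 9.35
tool_pos: [566.0, -204.7, 208.6]
eef_rot: [0.515, 0.857, -0.0, -0.0]
force: [0.1, 0.2, -1.4]
opening: 23.2
```

>>> {"api": "send_rows", "payload": {
  "moves": [
    {"x": 0, "y": 0, "z": 0.004, "twist": 0, "grip": 1},
    {"x": 0, "y": 0, "z": 0.008, "twist": 0, "grip": 1},
    {"x": 0, "y": 0, "z": 0.012, "twist": 0, "grip": 1}
  ]
}}

```text
t: 9.65
tool_pos: [566.0, -204.7, 202.7]
eef_rot: [0.515, 0.857, 0.0, 0.0]
force: [0.7, -0.1, -1.2]
opening: 23.1
```

```bash
python3 look.py b
```

```text
9.65 117.99569155896836 [ 566.  -204.7  202.7] [ 565.8 -204.7  202.3] [ 0.7 -0.1 -1.2] [ 0.2  0.2 -1.7] [0.03 0.   0.04]
```

View pics/l_b.png

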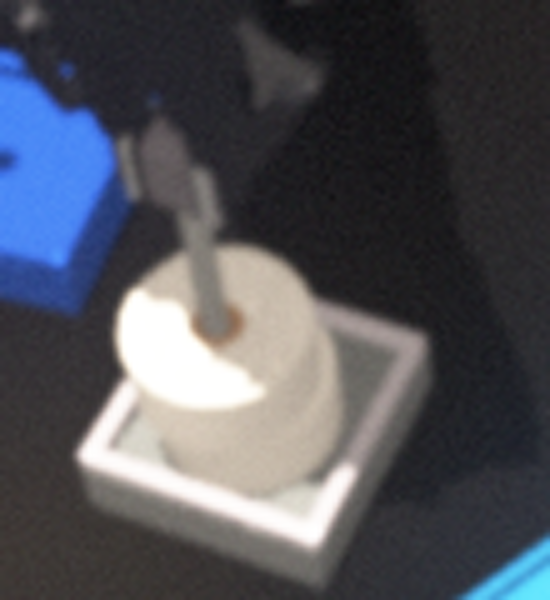

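>>> {"api": "send_rows", "payload": {
  "moves": [
    {"x": 0.003, "y": 0.0017, "z": 0, "twist": 0, "grip": 1},
    {"x": 0.006, "y": 0.0034, "z": 0, "twist": 0, "grip": 1},
    {"x": 0.009, "y": 0.005, "z": 0, "twist": 0, "grip": 1},
    {"x": 0.012, "y": 0.0067, "z": 0.002, "twist": 0, "grip": 1},
    {"x": 0.0145, "y": 0.0081, "z": 0.004, "twist": 0, "grip": 1},
    {"x": 0.0145, "y": 0.0081, "z": 0.006, "twist": 0, "grip": 1}
  ]
}}

```text
t: 10.3
tool_pos: [566.3, -196.2, 199.9]
eef_rot: [0.515, 0.857, 0.0, 0.0]
force: [0.1, -0.7, -1.5]
opening: 23.6
```

>>> {"api": "send_rows", "payload": {
  "moves": [
    {"x": 0, "y": 0, "z": 0.002, "twist": 0, "grip": 1},
    {"x": 0, "y": 0, "z": 0.004, "twist": 0, "grip": 1}
  ]
}}

```text
t: 10.5
tool_pos: [566.2, -196.4, 197.7]
eef_rot: [0.515, 0.857, 0.0, 0.0]
force: [1.3, -1.8, -0.2]
opening: 23.1
```

>>> {"api": "send_rows", "payload": {
  "moves": [
    {"x": 0, "y": 0, "z": 0.002, "twist": 0, "grip": 1},
    {"x": 0, "y": 0, "z": 0.002, "twist": 0, "grip": 1}
  ]
}}

```text
t: 10.7
tool_pos: [566.1, -196.3, 196.5]
eef_rot: [0.515, 0.857, 0.0, -0.0]
force: [0.7, -0.5, -2.0]
opening: 23.3
```

>>> {"api": "send_rows", "payload": {
  "moves": [
    {"x": 0, "y": 0, "z": 0.002, "twist": 0, "grip": 1},
    {"x": 0, "y": 0, "z": 0.002, "twist": 0, "grip": 1}
  ]
}}

```text
t: 10.9
tool_pos: [566.1, -196.3, 195.6]
eef_rot: [0.515, 0.857, 0.0, -0.0]
force: [0.5, -0.3, -1.2]
opening: 23.6
```

>>> {"api": "send_rows", "payload": {
  "moves": [
    {"x": 0, "y": 0, "z": 0.002, "twist": 0, "grip": 1},
    {"x": 0, "y": 0, "z": 0.002, "twist": 0, "grip": 1}
  ]
}}

```text
t: 11.1
tool_pos: [566.1, -196.3, 194.6]
eef_rot: [0.515, 0.857, 0.0, -0.0]
force: [0.3, -0.7, -1.9]
opening: 23.2
```

>>> {"api": "send_rows", "payload": {
  "moves": [
    {"x": 0, "y": 0, "z": 0.002, "twist": 0, "grip": 1},
    {"x": 0, "y": 0, "z": 0.002, "twist": 0, "grip": 1}
  ]
}}

```text
t: 11.3
tool_pos: [566.1, -196.3, 193.6]
eef_rot: [0.515, 0.857, 0.0, -0.0]
force: [1.1, -1.1, -1.6]
opening: 23.1
```

>>> {"api": "send_rows", "payload": {
  "moves": [
    {"x": 0, "y": 0, "z": 0.002, "twist": 0, "grip": 1},
    {"x": 0, "y": 0, "z": 0.002, "twist": 0, "grip": 1}
  ]
}}

```text
t: 11.5
tool_pos: [566.1, -196.4, 192.7]
eef_rot: [0.515, 0.857, 0.0, -0.0]
force: [0.6, -1.1, -2.3]
opening: 23.5
```

>>> {"api": "send_rows", "payload": {
  "moves": [
    {"x": 0, "y": 0, "z": 0.003, "twist": 0, "grip": 1},
    {"x": 0, "y": 0, "z": 0.006, "twist": 0, "grip": 1},
    {"x": 0, "y": 0, "z": 0.01, "twist": 0, "grip": 1},
    {"x": 0, "y": 0, "z": 0.014, "twist": 0, "grip": 1}
  ]
}}

```text
t: 11.9
tool_pos: [566.1, -196.4, 185.6]
eef_rot: [0.515, 0.857, -0.0, -0.0]
force: [-0.3, -0.5, -1.0]
opening: 23.5
```

>>> {"api": "send_rows", "payload": {
  "moves": [
    {"x": 0, "y": 0, "z": 0.005, "twist": 0, "grip": 1},
    {"x": 0, "y": 0, "z": 0.01, "twist": 0, "grip": 1},
    {"x": 0, "y": 0, "z": 0.015, "twist": 0, "grip": 1},
    {"x": 0, "y": 0, "z": 0.02, "twist": 0, "grip": 1}
  ]
}}

```text
t: 12.3
tool_pos: [566.1, -196.4, 175.5]
eef_rot: [0.515, 0.857, -0.0, -0.0]
force: [-0.1, 0.3, -0.9]
opening: 23.3
```

>>> {"api": "send_rows", "payload": {
  "moves": [
    {"x": 0, "y": 0, "z": 0.005, "twist": 0, "grip": 1},
    {"x": 0, "y": 0, "z": 0.01, "twist": 0, "grip": 1},
    {"x": 0, "y": 0, "z": 0.015, "twist": 0, "grip": 1},
    {"x": 0, "y": 0, "z": 0.02, "twist": 0, "grip": 1}
  ]
}}

```text
t: 12.7
tool_pos: [566.2, -196.4, 165.6]
eef_rot: [0.515, 0.857, -0.0, 0.0]
force: [0.4, -0.6, 0.0]
opening: 23.4
```

```bash
python3 look.py c; python3 rod.py l_c.npz 566.1 -196.4 165.5 88,94,100
```

```text
12.7 117.99299275955032 [ 566.2 -196.4  165.6] [ 566.  -196.4  165.2] [ 0.4 -0.6  0. ] [ 0.4 -0.1 -1.3] [-0.18 -0.16 -0.02]
88.0 [244.37 272.56] edges -1.5 3.75 mid 1.125 [196 192 190 190 187 183 178 173 160 146 136 132 128 128 129 131 130 129
 135 147 161 172 182 185 189]
94.0 [244.03 270.83] edges -2.0 4.0 mid 1.0 [190 189 189 189 189 187 181 172 159 148 137 132 129 128 127 127 129 131
 136 144 154 163 168 175 178]
100.0 [243.69 269.08] edges -1.75 -0.75 mid -1.25 [193 192 191 190 188 184 180 170 158 145 138 131 128 126 124 122 119 120
 124 130 134 137 136 137 138]
```

View pics/l_c.png

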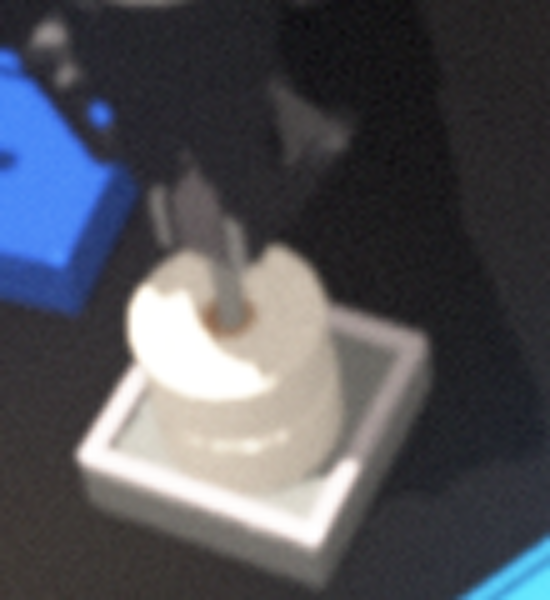

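```bash
cat > edge.py <<'E'
from h import *
th=np.radians(29.3); e1=np.array([np.cos(th),np.sin(th)]); e2=np.array([-e1[1],e1[0]])
def run(f,C0,ths=(29.3,)):
    c=load(f); g=cv2.cvtColor(c["color"],cv2.COLOR_RGB2GRAY).astype(np.float32)
    for lab,e,ff in (("+e1",e1,e2),("-e1",-e1,e2),("+e2",e2,e1),("-e2",-e2,e1)):
        d=np.arange(42,68,.25); o=[];inn=[]
        for t in np.arange(-54,55,6.):
            P=np.c_[C0+np.outer(d,e)+t*ff,np.full(len(d),40.)]; uv=proj(c,P).astype(np.float32)
            pr=cv2.remap(g,uv[:,0].reshape(1,-1),uv[:,1].reshape(1,-1),cv2.INTER_CUBIC)[0]
            gr=np.gradient(cv2.GaussianBlur(pr.reshape(1,-1),(0,0),3)[0])
            k=d>52; o.append(d[k][np.argmin(gr[k])]); k=d<54; inn.append(d[k][np.argmax(gr[k])])
        print(f,lab,"out",np.round(o,1).tolist(),"in",np.round(inn,1).tolist())
run("l_c.npz",np.array([563.3,-190.1])); run("scene0.npz",np.array([563.3,-190.1])); run("top0.npz",np.array([561.4,-189.9]))
E
python3 edge.py
```

```text
l_c.npz +e1 out [58.8, 58.5, 58.5, 58.8, 58.5, 58.5, 58.2, 57.8, 59.8, 60.0, 60.5, 58.2, 58.0, 60.0, 59.2, 58.8, 58.2, 61.2, 58.2] in [51.8, 48.8, 48.2, 48.0, 44.0, 47.8, 48.5, 49.5, 49.5, 49.0, 49.5, 51.0, 48.2, 49.8, 49.2, 49.5, 49.8, 49.8, 43.2]
l_c.npz -e1 out [58.0, 58.5, 58.2, 58.5, 58.8, 58.2, 58.5, 58.0, 58.0, 60.5, 66.2, 67.0, 63.8, 64.0, 61.0, 60.5, 61.0, 66.5, 66.5] in [51.2, 47.2, 48.2, 48.0, 47.8, 48.0, 48.2, 48.8, 42.0, 53.8, 42.8, 43.2, 45.2, 43.8, 44.8, 50.5, 43.2, 46.2, 51.8]
l_c.npz +e2 out [57.8, 56.5, 56.5, 64.5, 63.5, 56.0, 58.8, 66.2, 66.5, 66.0, 59.8, 58.8, 56.2, 58.2, 57.5, 57.0, 56.8, 58.2, 58.0] in [46.0, 42.0, 53.8, 52.8, 45.8, 44.5, 43.2, 53.2, 47.0, 46.8, 49.0, 44.5, 46.8, 45.8, 45.2, 44.2, 45.5, 43.8, 49.8]
l_c.npz -e2 out [58.0, 58.8, 59.0, 58.8, 59.0, 59.0, 59.0, 59.2, 58.2, 58.2, 58.5, 58.5, 58.2, 58.8, 58.8, 58.8, 58.8, 58.8, 59.0] in [50.2, 46.0, 47.8, 48.2, 47.8, 46.8, 46.5, 47.0, 47.5, 47.0, 47.5, 47.0, 47.8, 46.0, 48.2, 46.2, 47.5, 48.0, 49.8]
scene0.npz +e1 out [58.8, 58.2, 58.5, 58.8, 58.5, 58.2, 58.5, 58.8, 59.0, 58.5, 58.5, 58.5, 58.5, 58.8, 
[... 1203 characters left out ...]
9.2, 59.2, 59.2, 59.0, 59.0, 59.0, 59.0, 59.2, 59.2, 59.0, 59.0, 58.8, 58.8, 58.8] in [50.5, 48.0, 49.0, 49.0, 48.8, 47.5, 48.0, 48.5, 48.8, 48.8, 48.8, 47.8, 48.2, 48.8, 48.5, 48.5, 48.2, 49.0, 51.0]
top0.npz +e2 out [58.2, 58.8, 58.8, 58.8, 58.5, 58.5, 58.5, 58.2, 58.2, 58.2, 59.2, 58.8, 59.2, 59.0, 58.5, 58.5, 58.5, 58.8, 58.5] in [53.2, 46.8, 46.8, 46.2, 47.8, 47.8, 47.8, 46.2, 47.5, 47.5, 47.2, 46.8, 48.0, 47.2, 46.8, 46.5, 47.0, 49.0, 50.0]
top0.npz -e2 out [58.8, 58.8, 59.0, 59.8, 61.5, 66.2, 65.8, 60.0, 53.0, 67.0, 65.2, 54.0, 65.0, 67.0, 66.2, 61.8, 59.5, 59.0, 59.0] in [51.8, 48.0, 48.5, 48.2, 53.2, 53.8, 42.8, 42.8, 44.2, 43.5, 43.2, 42.8, 46.5, 42.0, 42.5, 53.8, 43.2, 49.8, 52.2]
```

Run:
```python
from h import *
c=load("scene4.npz"); tp=np.array([561.1,-149.6,262.0]); f=tp-[0,0,125.8]
g=cv2.cvtColor(c["color"],cv2.COLOR_RGB2GRAY).astype(np.float32)
R,_=cv2.Rodrigues(c["rvec"]);C=-R.T@c["tvec"].ravel(); h=(C-f)[:2]; h/=np.linalg.norm(h)
uv=proj(c,[f,f+[0,0,10],f+[*(4.5*h),0],f+[*(6*h),1.5]]); ax=uv[0]-uv[1]; ax/=np.linalg.norm(ax); n=np.array([-ax[1],ax[0]]);n*=np.sign(n[0])
print(uv, [((q-uv[0])@ax).round(2) for q in uv[2:]])
t=np.arange(-8,8,.5)
for off in (0,.5,1.):
    L=(uv[0]+off*n+t[:,None]*ax).astype(np.float32); pr=cv2.remap(g,L[:,0].reshape(1,-1),L[:,1].reshape(1,-1),cv2.INTER_CUBIC)[0]
    print(off,list(zip(t,pr.astype(int)))[10:28])
```

```text
[[261.52186174 257.16323172]
 [261.10323089 254.18627439]
 [261.75948444 258.85300841]
 [261.77677854 258.97598978]] [np.float64(1.71), np.float64(1.83)]
0 [(np.float64(-3.0), np.int64(123)), (np.float64(-2.5), np.int64(125)), (np.float64(-2.0), np.int64(125)), (np.float64(-1.5), np.int64(125)), (np.float64(-1.0), np.int64(121)), (np.float64(-0.5), np.int64(117)), (np.float64(0.0), np.int64(107)), (np.float64(0.5), np.int64(99)), (np.float64(1.0), np.int64(85)), (np.float64(1.5), np.int64(71)), (np.float64(2.0), np.int64(60)), (np.float64(2.5), np.int64(57)), (np.float64(3.0), np.int64(56)), (np.float64(3.5), np.int64(55)), (np.float64(4.0), np.int64(54)), (np.float64(4.5), np.int64(54)), (np.float64(5.0), np.int64(53)), (np.float64(5.5), np.int64(52))]
0.5 [(np.float64(-3.0), np.int64(126)), (np.float64(-2.5), np.int64(127)), (np.float64(-2.0), np.int64(128)), (np.float64(-1.5), np.int64(127)), (np.float64(-1.0), np.int64(123)), (np.float64(-0.5), np.int64(119)), (np.float64(0.0), np.int64(109)), (np.float64(0.5), np.int64(99)), (np.float64(1.0), np.int64(84)), (np.float64(1.5), np.
[... 187 characters left out ...]
4(4.5), np.int64(54)), (np.float64(5.0), np.int64(54)), (np.float64(5.5), np.int64(54))]
1.0 [(np.float64(-3.0), np.int64(125)), (np.float64(-2.5), np.int64(127)), (np.float64(-2.0), np.int64(127)), (np.float64(-1.5), np.int64(125)), (np.float64(-1.0), np.int64(121)), (np.float64(-0.5), np.int64(116)), (np.float64(0.0), np.int64(108)), (np.float64(0.5), np.int64(96)), (np.float64(1.0), np.int64(84)), (np.float64(1.5), np.int64(72)), (np.float64(2.0), np.int64(63)), (np.float64(2.5), np.int64(56)), (np.float64(3.0), np.int64(53)), (np.float64(3.5), np.int64(52)), (np.float64(4.0), np.int64(53)), (np.float64(4.5), np.int64(54)), (np.float64(5.0), np.int64(54)), (np.float64(5.5), np.int64(54))]
```

>>> {"api": "send_rows", "payload": {
  "moves": [
    {"x": 0, "y": 0, "z": 0.004, "twist": 0, "grip": 1},
    {"x": 0, "y": 0, "z": 0.008, "twist": 0, "grip": 1},
    {"x": 0, "y": 0, "z": 0.01, "twist": 0, "grip": 1},
    {"x": 0.003, "y": -0.0006, "z": 0.01, "twist": 0, "grip": 1},
    {"x": 0.006, "y": -0.0013, "z": 0.01, "twist": 0, "grip": 1},
    {"x": 0.009, "y": -0.0019, "z": 0.01, "twist": 0, "grip": 1},
    {"x": 0.0125, "y": -0.0026, "z": 0.01, "twist": 0, "grip": 1},
    {"x": 0.0125, "y": -0.0026, "z": 0.01, "twist": 0, "grip": 1}
  ]
}}

```text
t: 13.55
tool_pos: [561.9, -191.2, 160.9]
eef_rot: [0.515, 0.857, 0.0, -0.0]
force: [0.2, -0.8, -1.7]
opening: 23.6
```

```bash
python3 look.py d; python3 rod.py l_d.npz 562 -191.5 160.5 88,94,100
```

```text
13.55 118.00317724721182 [ 561.9 -191.2  160.9] [ 561.9 -191.3  160.9] [ 0.2 -0.8 -1.7] [ 0.6 -0.6 -0.9] [-0.13 -0.11  0.01]
88.0 [245.55 271.52] edges -6.0 3.75 mid -1.125 [202 183 179 172 164 156 150 145 140 135 130 127 128 130 130 128 127 130
 137 147 159 171 180 185 189]
94.0 [245.22 269.8 ] edges -2.25 3.75 mid 0.75 [196 192 188 185 180 177 171 165 154 146 137 132 129 130 129 126 126 129
 136 143 153 160 170 177 184]
100.0 [244.88 268.06] edges -1.75 -1.0 mid -1.375 [193 193 192 190 187 183 177 168 159 148 139 133 132 127 123 121 121 123
 127 131 133 136 139 143 145]
```

View pics/l_d.png

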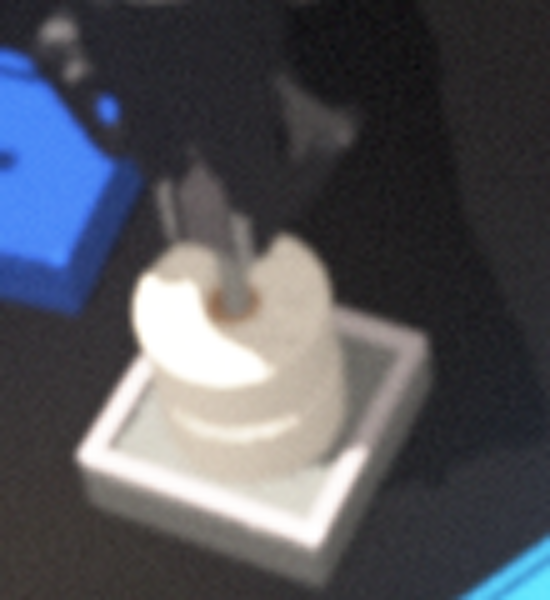

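>>> {"api": "send_rows", "payload": {
  "moves": [
    {"x": 0, "y": 0, "z": 0.002, "twist": 0, "grip": 1},
    {"x": 0, "y": 0, "z": 0.004, "twist": 0, "grip": 1},
    {"x": 0, "y": 0, "z": 0.006, "twist": 0, "grip": 1}
  ]
}}

```text
t: 13.9
tool_pos: [562.0, -191.3, 157.7]
eef_rot: [0.515, 0.857, 0.0, -0.0]
force: [0.8, -0.1, -1.3]
opening: 23.2
```

>>> {"api": "send_rows", "payload": {
  "moves": [
    {"x": 0, "y": 0, "z": 0.002, "twist": 0, "grip": 1},
    {"x": 0, "y": 0, "z": 0.002, "twist": 0, "grip": 1}
  ]
}}

```text
t: 14.1
tool_pos: [562.0, -191.4, 156.6]
eef_rot: [0.515, 0.857, 0.0, -0.0]
force: [0.2, 0.4, -2.1]
opening: 23.3
```

>>> {"api": "send_rows", "payload": {
  "moves": [
    {"x": 0, "y": 0, "z": 0.002, "twist": 0, "grip": 1},
    {"x": 0, "y": 0, "z": 0.002, "twist": 0, "grip": 1}
  ]
}}

```text
t: 14.3
tool_pos: [562.0, -191.4, 155.6]
eef_rot: [0.515, 0.857, 0.0, -0.0]
force: [0.1, 0.1, -1.5]
opening: 23.7
```

>>> {"api": "send_rows", "payload": {
  "moves": [
    {"x": 0, "y": 0, "z": 0.001, "twist": 0, "grip": 1},
    {"x": 0, "y": 0, "z": 0.001, "twist": 0, "grip": 1}
  ]
}}

```text
t: 14.5
tool_pos: [561.9, -191.4, 155.2]
eef_rot: [0.515, 0.857, -0.0, -0.0]
force: [0.3, 1.1, -1.6]
opening: 23.5
```

>>> {"api": "send_rows", "payload": {
  "moves": [
    {"x": 0, "y": 0, "z": 0.001, "twist": 0, "grip": 1},
    {"x": 0, "y": 0, "z": 0.001, "twist": 0, "grip": 1}
  ]
}}

```text
t: 14.7
tool_pos: [562.0, -191.5, 154.8]
eef_rot: [0.515, 0.857, -0.0, -0.0]
force: [-0.9, 0.3, -1.5]
opening: 23.5
```

>>> {"api": "send_rows", "payload": {
  "moves": [
    {"x": 0, "y": 0, "z": 0.0015, "twist": 0, "grip": 1},
    {"x": 0, "y": 0, "z": 0.0015, "twist": 0, "grip": 1}
  ]
}}

```text
t: 14.9
tool_pos: [562.0, -191.4, 153.9]
eef_rot: [0.515, 0.857, -0.0, -0.0]
force: [-1.2, -0.6, -1.3]
opening: 23.4
```

>>> {"api": "send_rows", "payload": {
  "moves": [
    {"x": 0, "y": 0, "z": 0.0015, "twist": 0, "grip": 1},
    {"x": 0, "y": 0, "z": 0.0015, "twist": 0, "grip": 1}
  ]
}}

```text
t: 15.1
tool_pos: [562.2, -191.5, 153.4]
eef_rot: [0.515, 0.857, 0.0, 0.0]
force: [0.1, 0.4, -1.6]
opening: 23.4
```

>>> {"api": "send_rows", "payload": {
  "moves": [
    {"x": 0, "y": 0, "z": 0.0015, "twist": 0, "grip": 1},
    {"x": 0, "y": 0, "z": 0.0015, "twist": 0, "grip": 1}
  ]
}}

```text
t: 15.3
tool_pos: [562.4, -191.5, 152.6]
eef_rot: [0.515, 0.857, 0.0, 0.0]
force: [1.5, -0.3, -0.3]
opening: 23.5
```

>>> {"api": "send_rows", "payload": {
  "moves": [
    {"x": -0.0005, "y": 0.0009, "z": 0, "twist": 0, "grip": 1},
    {"x": -0.0005, "y": 0.0009, "z": 0.0015, "twist": 0, "grip": 1},
    {"x": -0.0005, "y": 0.0009, "z": 0.002, "twist": 0, "grip": 1}
  ]
}}

```text
t: 15.6
tool_pos: [562.6, -191.5, 151.4]
eef_rot: [0.515, 0.857, 0.0, -0.0]
force: [1.2, -0.4, -1.0]
opening: 24.0
```

```bash
python3 -c "
from workcell import r
s=r.observe();print(s['tool_pos'],s['force'],s['moment'])"
```

```text
[ 562.61206207 -191.48101562  151.43225229] [ 1.19091662 -0.3557033  -1.00229153] [-0.04754935 -0.21059054 -0.02003944]
```

>>> {"api": "send_rows", "payload": {
  "moves": [
    {"x": 0, "y": 0, "z": 0.002, "twist": 0, "grip": 1},
    {"x": 0, "y": 0, "z": 0.004, "twist": 0, "grip": 1},
    {"x": 0, "y": 0, "z": 0.004, "twist": 0, "grip": 1}
  ]
}}

```text
t: 15.9
tool_pos: [562.6, -191.5, 149.4]
eef_rot: [0.515, 0.857, 0.0, -0.0]
force: [1.3, -0.4, -0.9]
opening: 23.3
```

>>> {"api": "send_rows", "payload": {
  "moves": [
    {"x": 0, "y": 0, "z": 0.002, "twist": 0, "grip": 1},
    {"x": 0, "y": 0, "z": 0.004, "twist": 0, "grip": 1},
    {"x": 0, "y": 0, "z": 0.004, "twist": 0, "grip": 1}
  ]
}}

```text
t: 16.2
tool_pos: [562.6, -191.5, 147.4]
eef_rot: [0.515, 0.857, 0.0, -0.0]
force: [0.9, 0.6, -2.4]
opening: 23.4
```

Foot is in the socket (about z = 21.6) with no resistance. I'll continue down to near the bottom (TCP ≈ 131).

>>> {"api": "send_rows", "payload": {
  "moves": [
    {"x": 0, "y": 0, "z": 0.003, "twist": 0, "grip": 1},
    {"x": 0, "y": 0, "z": 0.006, "twist": 0, "grip": 1},
    {"x": 0, "y": 0, "z": 0.009, "twist": 0, "grip": 1},
    {"x": 0, "y": 0, "z": 0.009, "twist": 0, "grip": 1}
  ]
}}

```text
t: 16.6
tool_pos: [562.6, -191.5, 142.8]
eef_rot: [0.515, 0.857, 0.0, -0.0]
force: [0.9, -0.2, -1.9]
opening: 23.7
```

>>> {"api": "send_rows", "payload": {
  "moves": [
    {"x": 0, "y": 0, "z": 0.003, "twist": 0, "grip": 1},
    {"x": 0, "y": 0, "z": 0.006, "twist": 0, "grip": 1},
    {"x": 0, "y": 0, "z": 0.009, "twist": 0, "grip": 1},
    {"x": 0, "y": 0, "z": 0.009, "twist": 0, "grip": 1}
  ]
}}

```text
t: 17.0
tool_pos: [562.6, -191.4, 138.3]
eef_rot: [0.515, 0.857, 0.0, -0.0]
force: [1.3, -0.1, -2.0]
opening: 23.4
```

>>> {"api": "send_rows", "payload": {
  "moves": [
    {"x": 0, "y": 0, "z": 0.003, "twist": 0, "grip": 1},
    {"x": 0, "y": 0, "z": 0.006, "twist": 0, "grip": 1},
    {"x": 0, "y": 0, "z": 0.008, "twist": 0, "grip": 1},
    {"x": 0, "y": 0, "z": 0.008, "twist": 0, "grip": 1}
  ]
}}

```text
t: 17.4
tool_pos: [562.6, -191.4, 134.4]
eef_rot: [0.515, 0.857, 0.0, -0.0]
force: [1.4, 0.9, -1.0]
opening: 23.2
```

>>> {"api": "send_rows", "payload": {
  "moves": [
    {"x": 0, "y": 0, "z": 0.002, "twist": 0, "grip": 1},
    {"x": 0, "y": 0, "z": 0.004, "twist": 0, "grip": 1},
    {"x": 0, "y": 0, "z": 0.005, "twist": 0, "grip": 1},
    {"x": 0, "y": 0, "z": 0.005, "twist": 0, "grip": 1}
  ]
}}

```text
t: 17.8
tool_pos: [562.6, -191.5, 132.0]
eef_rot: [0.515, 0.857, 0.0, 0.0]
force: [0.0, -0.2, -1.5]
opening: 23.4
```

>>> {"api": "send_rows", "payload": {
  "moves": [
    {"x": 0, "y": 0, "z": 0.001, "twist": 0, "grip": 1},
    {"x": 0, "y": 0, "z": 0.001, "twist": 0, "grip": 1}
  ]
}}

```text
t: 18.0
tool_pos: [562.6, -191.5, 131.5]
eef_rot: [0.515, 0.857, 0.0, -0.0]
force: [1.3, 0.7, -0.2]
opening: 23.3
```

>>> {"api": "send_rows", "payload": {
  "moves": [
    {"x": 0, "y": 0, "z": 0.001, "twist": 0, "grip": 1},
    {"x": 0, "y": 0, "z": 0.001, "twist": 0, "grip": 1}
  ]
}}

```text
t: 18.2
tool_pos: [562.6, -191.5, 131.0]
eef_rot: [0.515, 0.857, -0.0, 0.0]
force: [1.1, -0.5, -0.9]
opening: 23.2
```

>>> {"api": "send_rows", "payload": {
  "moves": [
    {"x": 0, "y": 0, "z": 0.001, "twist": 0, "grip": 1},
    {"x": 0, "y": 0, "z": 0.001, "twist": 0, "grip": 1}
  ]
}}

```text
t: 18.4
tool_pos: [562.6, -191.5, 130.8]
eef_rot: [0.515, 0.857, 0.0, 0.0]
force: [0.9, 0.1, 0.8]
opening: 23.1
```

>>> {"api": "send_rows", "payload": {
  "moves": [
    {"x": 0, "y": 0, "z": 0.001, "twist": 0, "grip": 1},
    {"x": 0, "y": 0, "z": 0.001, "twist": 0, "grip": 1}
  ]
}}

```text
t: 18.6
tool_pos: [562.7, -191.6, 130.8]
eef_rot: [0.515, 0.857, 0.0, 0.0]
force: [-0.2, -0.3, 4.8]
opening: 23.1
```

>>> {"api": "send_rows", "payload": {
  "moves": [
    {"x": 0, "y": 0, "z": 0, "twist": 0, "grip": 0.3},
    {"x": 0, "y": 0, "z": 0, "twist": 0, "grip": 0.1},
    {"x": 0, "y": 0, "z": 0, "twist": 0, "grip": -0.2},
    {"x": 0, "y": 0, "z": 0, "twist": 0, "grip": -0.5},
    {"x": 0, "y": 0, "z": 0, "twist": 0, "grip": -0.8},
    {"x": 0, "y": 0, "z": 0, "twist": 0, "grip": -1},
    {"x": 0, "y": 0, "z": 0, "twist": 0, "grip": -1}
  ]
}}

```text
t: 19.3
tool_pos: [562.5, -191.5, 130.0]
eef_rot: [0.515, 0.857, -0.0, -0.0]
force: [-0.7, -0.2, -0.1]
opening: 85.5
```

```bash
python3 look.py e
```

```text
19.3 117.99518725209502 [ 562.5 -191.5  130. ] [ 562.6 -191.5  130. ] [-0.7 -0.2 -0.1] [ 0.3 -0.4  0.6] [ 0.07  0.02 -0.02]
```

View pics/l_e.png

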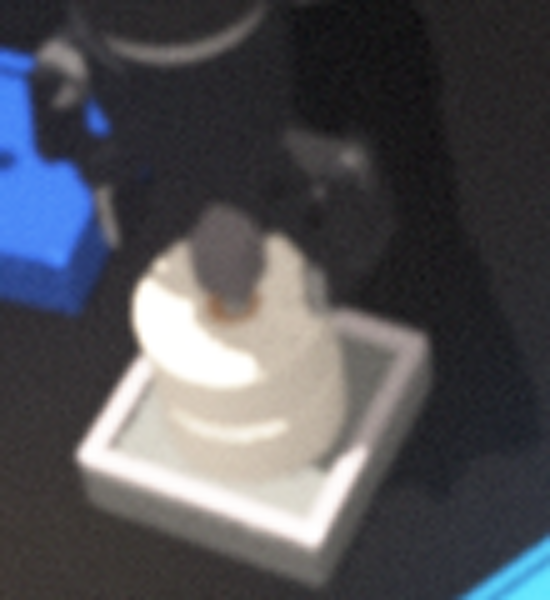

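Released. I'll retract straight up, then move aside for a clear view.

>>> {"api": "send_rows", "payload": {
  "moves": [
    {"x": 0, "y": 0, "z": -0.02, "twist": 0, "grip": -1},
    {"x": 0, "y": 0, "z": -0.06, "twist": 0, "grip": -1},
    {"x": 0, "y": 0, "z": -0.12, "twist": 0, "grip": -1},
    {"x": 0, "y": 0, "z": -0.2, "twist": 0, "grip": -1},
    {"x": 0, "y": 0, "z": -0.28, "twist": 0, "grip": -1},
    {"x": 0, "y": 0, "z": -0.28, "twist": 0, "grip": -1}
  ]
}}

```text
t: 19.95
tool_pos: [565.5, -192.5, 277.2]
eef_rot: [0.515, 0.857, 0.001, 0.005]
force: [1.6, -0.4, 0.2]
opening: 85.4
```

>>> {"api": "send_rows", "payload": {
  "moves": [
    {"x": 0.06, "y": 0.02, "z": 0, "twist": 0, "grip": -1},
    {"x": 0.14, "y": 0.05, "z": 0, "twist": 0, "grip": -1},
    {"x": 0.22, "y": 0.08, "z": 0, "twist": 0, "grip": -1},
    {"x": 0.3, "y": 0.11, "z": 0, "twist": 0, "grip": -1},
    {"x": 0.36, "y": 0.13, "z": 0, "twist": 0, "grip": -1},
    {"x": 0.38, "y": 0.14, "z": 0, "twist": 0, "grip": -1},
    {"x": 0.38, "y": 0.14, "z": 0, "twist": 0, "grip": -1}
  ]
}}

```text
t: 20.65
tool_pos: [535.2, 10.3, 270.3]
eef_rot: [0.514, 0.858, 0.0, 0.0]
force: [0.3, 0.4, 0.1]
opening: 85.3
```

Run:
```python
from h import *
from workcell import r
s=r.observe(); print(s["t"],s["tool_pos"],s["force"])
im=[]
for n in("scene","top"):
    c=r.camera(n); np.savez(n+"9.npz",**c); cv2.imwrite(f"pics/{n}9.png",c["color"][:,:,::-1])
    x0,y0=(205,230) if n=="scene" else (340,195)
    im.append(cv2.resize(c["color"][y0:y0+100,x0:x0+80,::-1],None,fx=5,fy=5,interpolation=cv2.INTER_CUBIC))
    V,U=np.mgrid[y0:y0+100,x0:x0+80]; P=pts(c,U.ravel(),V.ravel()); P=P[c["range_z"][V.ravel(),U.ravel()]>0]
    m=(np.hypot(P[:,0]-563,P[:,1]+191)<25)&(P[:,2]>130)
    print(n,m.sum(),np.percentile(P[m,2],[50,90]) if m.any() else "", P[m&(P[:,2]>150)].mean(0) if m.any() else "")
cv2.imwrite("pics/end.png",np.hstack(im))
```

```text
20.65 [535.18564197  10.25214803 270.29394793] [0.27850974 0.38079458 0.09717578]
scene 235 [154.77214473 159.57747338] [ 565.45692138 -191.36157729  157.37242464]
top 113 [158.65945169 162.61071604] [ 560.32681928 -188.6462434   159.18369641]
```

View pics/end.png

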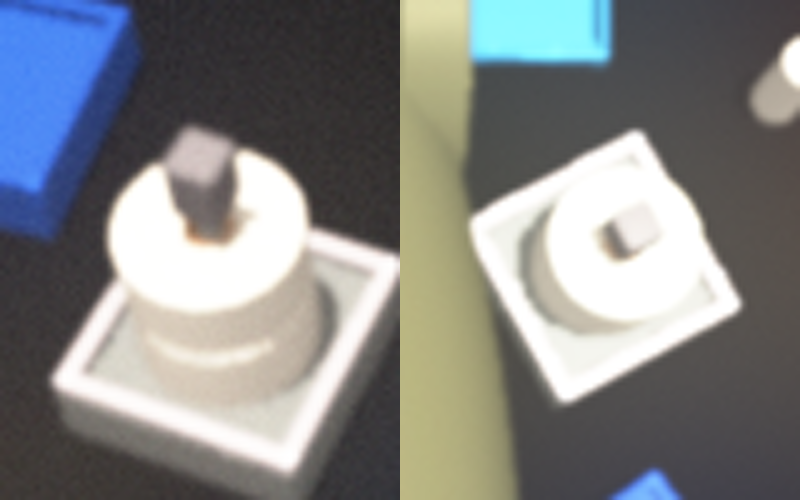

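View pics/scene9.png

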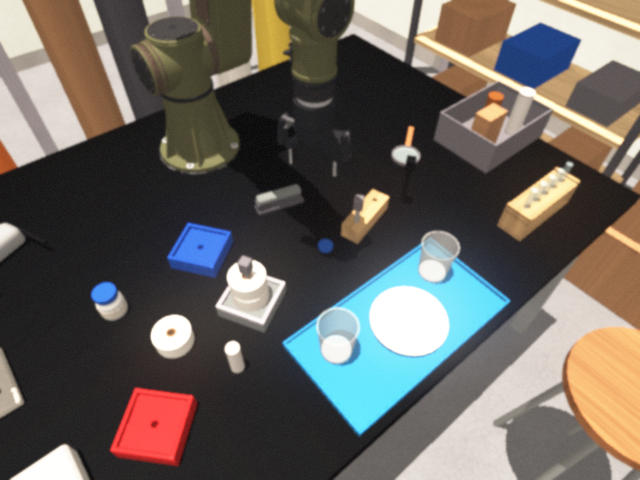

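>>> {"api": "send_rows", "payload": {
  "moves": [
    {"x": 0, "y": 0, "z": 0, "twist": 0, "grip": -1},
    {"x": 0, "y": 0, "z": 0, "twist": 0, "grip": -1},
    {"x": 0, "y": 0, "z": 0, "twist": 0, "grip": -1}
  ]
}}

```text
t: 21.05
tool_pos: [535.3, 8.2, 270.0]
eef_rot: [0.516, 0.857, -0.0, -0.0]
force: [0.3, 1.1, 0.8]
opening: 85.3
```

```bash
python3 -c "
from workcell import r
s=r.observe();print(s['t'],s['dq'].round(3)); print(r.sign_off())"
```

```text
21.05 [ 0.006 -0.001 -0.    -0.001  0.001  0.001]
the job is handed in; nothing more can be done
None
```

The long spindle is now through both roll cores and fully home in the stand's socket. I let go, moved the arm clear and handed the job in at about 21 s.

- **What I did:** I lifted the long spindle out of the block and lowered it into the upper core. I used it to shift the upper roll onto the lower core, then both rolls onto the socket, and went down in small steps. No force reading on the way down or at the bottom passed about 5 N.
- **Checks on the fit:** The foot met the bottom at the same tool height (130.8 mm) as when it stood 5 mm above the table in the block. After release, both cameras put the knob's top at about 159 mm, which is where it should be when home.
- **Everything else:** In the last scene-camera picture the short spindle, spare roll, jar, magnifier and cups look unmoved.
- **Disagreement:** The two cameras differ by 2 to 5 mm in horizontal position (about 5 mm for the knob in place). I took the final alignment from the arm's own position, the rod seen in the image, and feel.

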